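# Set the mitre jig's fence to the tab and lock it

## Task

On the mitre jig, push the aluminium fence arm round with a fingertip until its red pointer points straight at the orange tab. Then push the red lock lever round, anticlockwise seen from above, all the way to its stop, leaving the fence on the tab. Only push: do not lift the fence, which just rests on its pivot, and leave the pencil, the offcut and the tin on its board, and the chisel and screwdriver on the bench, where they are.

Things in the scene. Friction and masses are not known exactly. Their poses are not given: they have to be found in the camera images.
- pivot (a point): point on the fence's upright pivot axis, 35 mm above the bench (mid-height of the fence). The jig is a plywood board 18 mm thick, fixed to the bench; in the jig's own axes (x along its short side, away from the robot at yaw 0; y to the left) it reaches from 70 mm behind to 270 mm ahead of the pivot, 250 mm to its right and 280 mm to its left. The point's axes are the jig's axes
- fence (a joint): angle of the fence arm about the pivot, rad, 0 along the jig's x axis, growing anticlockwise from above; stops at -0.9 and 0.75. It starts clockwise of the tab. Stiff pivot (about 0.25 N m): the arm stays where it is left
- fence_tip (a point): tip of the fence's red pointer, 213 mm from the pivot axis, 35 mm above the bench; its x axis runs along the arm, outward. The arm is an aluminium bar with a black stripe along its top, 24 mm wide, 25 mm high (22 to 47 mm above the bench), from the pivot to 195 mm out, then the pointer. It rests on its pivot and weighs about 0.5 kg
- tab: orange tab that marks the wanted angle, fixed on the jig. The body's ORIGIN is on the fence's pivot axis at bench height, and its x axis points from there to the tab; the tab itself is a clip 18 mm long and 12 mm wide, 18 to 42 mm above the bench, 231 to 249 mm from the pivot
- tab_mark (a point): middle of the tab's face that looks at the pivot, 231 mm from the pivot axis, 35 mm above the bench
- lock_pivot (a point): point on the lock lever's upright axis, 47 mm above the bench (mid-height of the lever), on the jig board 40 mm ahead and 170 mm left of the fence's pivot; a grey boss of 20 mm radius is under it
- lock (a joint): angle of the lock lever, rad; 0 (open) points along the jig's x axis, grows anticlockwise from above, 1.5 is its stop (locked, pointing to the jig's left). It starts between 0 and 0.35. Stiff (about 0.15 N m), stays where it is left. It does not physically stop the fence from turning
- lock_tip (a point): centre of the ball (20 mm) at the end of the red lock lever, 88 mm from its axis, 47 mm above the bench. The lever is a bar 11 mm wide, 14 mm high (40 to 54 mm above the bench)
- pencil: flat blue carpenter's pencil, about 165 x 14 x 8 mm, lying loose on the jig board in the corner nearest the robot on its right; origin under its middle
- offcut: loose pale wood offcut, 50 x 35 x 25 mm, on the jig board beside the pencil; origin under its middle
- tin: small loose brass tin, 42 mm across, 24 mm high, in the far right corner of the jig board; origin under its middle
- screwdriver: screwdriver with a blue handle lying on the bench, left side; origin under its middle
- chisel: chisel with a wooden handle, 250 mm long, lying on the bench, right side; origin under its middle

How it is judged:
By the outcome, as a careful person would: the job done as asked, in the order asked, and still so for the second after the job is handed in, with the robot touching nothing.
It also fails if it takes over 66 s, if anything falls off the work surface, if the arm or the gripper's body presses on something with over 40 N, if the wrist force passes 120 N, or if a joint passes its speed limit or range.

## Robot

A 6-joint arm with a two-finger parallel gripper is mounted at the origin on the work surface. World frame = base frame: x ahead of the robot, y to its left, z up, the work surface at z = 0. Lengths are in m, angles in rad, forces in N, time in s.
With the tool pointing down it reaches from about 0.4 to 0.825 m from the base axis. Payload 7 kg.
Tool frame: the origin (TCP) lies between the finger pads; the fingertips stand 11 mm ahead of it and the grasp point (between the pads) lies 8 mm behind it; x points along the fingers, z is the direction in which the jaws open and shut, and the axes are right-handed (so a half turn about x gives the same grasp; the last joint's range is limited). The gripper opens to 88 mm and grips with 3 to 60 N. Pads are 19 mm wide; open, the fingers measure 130 mm over their backs; the gripper's body (78 mm by 193 mm) begins 47 mm behind the grasp point.
Start: joints at [-0.95, 0.359, 0.012, 0, -1.224, -0.288], TCP at [0.22, -0.638, 0.217] pointing down, gripper open.
Joint ranges: [-3.07, 3.07], [-1.43, 2.12], [-1.02, 1.25], [-3.03, 1.67], [-3.05, -0], [-3.03, 3.03]. Speed limits (rad/s): [2.39, 2.39, 3.01, 3.14, 3.14, 3.14].

## Interface

Orientations are given as [roll, pitch, yaw] about the fixed x, y, z axes, in that order (R = Rz(yaw) Ry(pitch) Rx(roll)).
In Python, from station import arm gives the robot as it stands.
- The arm moves only by the tool jog_arm, never from a script. Its argument "motion" is a list of rows, each an object of numbers: "dx", "dy", "dz": the shift along the tool's x, y, z in m; "twist": the turn about the tool's x in degrees. In form: [{"dx": .., "dy": .., "dz": .., "twist": ..}, ...]. A call has 1 to 20 rows; each row is the pose to reach, as a shift and turn from the pose commanded when the call began, along the tool's axes at that moment; what a row does not reach only later rows make up. A row lasts 1/12 s, in which the tool goes at most 41.7 mm and 7.16 degrees, less where a joint would pass 70% of its speed; a pose out of reach is approached as far as the arm can. A call with a gripper value outside its range is refused whole. "gripper" is the finger opening in m, from 0 to 0.0876, set as the call begins (left out, the last holds). The fingers move at their own pace and stop on an object; "newtons" is the grip in N (left out, the last holds). Time passes only in rows, so rows that repeat a pose let the fingers close. It gives the time, the measured TCP pose, the force and the opening at its end, in the units of the state.
- arm.get_state(): the state, without advancing time (a new reading comes with each control period).
- arm.grab_frame(name): name is "side" or "top"; returns the picture (480x640x3 uint8, red, green, blue); there is no depth.
- arm.camera_model(name): a dict with "camera_matrix" (3x3 intrinsics, pixels), "eye" and "attitude" of the camera in the world. Camera axes: x right, y down, z forward; pixel columns grow to the right and rows downward; lengths in m; the calibration is good to about 2 mm. A picture is of the moment at which its call begins. camera_model takes no time and is no camera call.
- arm.job_done(): hands the job in, once; it reports no verdict.
The state is a dict: "t": time; "q": joint angles; "qd": joint speeds; "joint_efforts": joint torques, N m; "eef_pos": TCP position; "ee_rot": TCP orientation; "force": force on the tool from outside, world axes, zero at the start; "moment": the same for the moment, N m; "width": finger opening in m.
Only numpy, scipy, OpenCV 4.12 (cv2) and the standard library are available. Lean on these libraries where they do the work, as an engineer would, in place of code of your own. Each camera call takes 0.05 s, during which the arm holds its last target.

## Working session

There is one attempt and no reset: what is moved stays moved. The work goes in short steps, Python scripts to look and compute and a tool call to move; the robot and the scene stay as the last step left them, time stands still between calls to the robot, and variables do not carry over. Pictures are saved under pics/ and viewed, and the job is handed in when it is done.

Besides the shell and the picture viewer there is one more tool, called after "Call:" as name(argument=value, ...) on one line, values as JSON. jog_arm: Moves the arm, as the interface text tells. Its arguments: {"type":"object","properties":{"motion":{"type":"array"},"gripper":{"type":"number"},"newtons":{"type":"number"}},"required":["motion"]}

```bash
mkdir -p pics; ls
python3 - <<'E'
from station import arm
import cv2,json
for n in ("top","side"):
    im=arm.grab_frame(n); cv2.imwrite(f"pics/{n}0.png",im[:,:,::-1]); print(n,arm.camera_model(n))
print(arm.get_state())
E
```

```text
pics
top {'camera_matrix': array([[482.8628543 ,   0.        , 324.02979772],
       [  0.        , 482.8628543 , 233.90999396],
       [  0.        ,   0.        ,   1.        ]]), 'eye': array([0.32511932, 0.00847741, 1.35866103]), 'attitude': array([-2.9464381 , -0.02563574, -1.55716061])}
side {'camera_matrix': array([[556.76054807,   0.        , 317.17431915],
       [  0.        , 556.76054807, 236.98743857],
       [  0.        ,   0.        ,   1.        ]]), 'eye': array([-0.2213599 , -0.80388057,  1.0093023 ]), 'attitude': array([-2.27783456, -0.01720428, -0.76870561])}
{'t': 0.1, 'q': array([-9.49910653e-01,  3.59289122e-01,  1.11674163e-02, -2.83525226e-04,
       -1.22411344e+00, -2.88118184e-01]), 'qd': array([ 0.00084783, -0.00148201,  0.00096171,  0.00040519,  0.00097461,
        0.00158427]), 'joint_efforts': array([-9.79486613e-04, -5.84163272e+01,  2.93751347e+01,  7.01542094e+00,
        1.02293550e-02, -6.78629112e-05]), 'eef_pos': array([ 0.22032694, -0.63755692,  0.21574518]), 'ee_rot': array([0.10496239, 1.56933301, 2.00842968]), 'force': array([ 0.18888855, -0.02478516,  0.92076981]), 'moment': array([-0.01519149,  0.01567153,  0.02240359]), 'width': 0.08727651383835268}
```

View pics/top0.png

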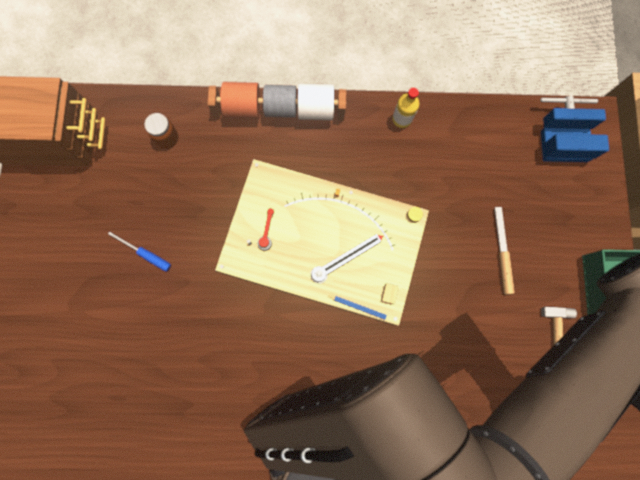

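View pics/side0.png

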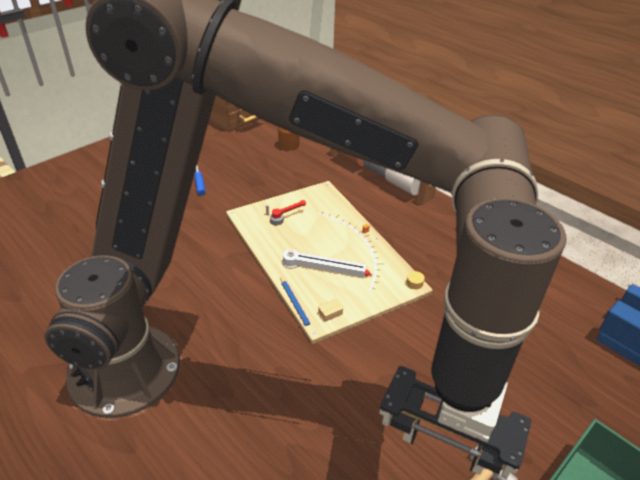

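The top view shows:
- fence pivot (318,274), red tip (383,236), orange tab (337,192)
- lock boss (264,243), lock ball (270,211)
- tin (414,214), offcut (390,293), pencil (360,307)

The side view shows:
- pivot (290,259), tip (371,273), tab (366,228), ball (303,204)

Next I'll measure these properly.

```bash
cat > h.py <<'E'
from station import arm
import numpy as np, cv2
from scipy.spatial.transform import Rotation as Ro
def ray(cam,uv):
    m=arm.camera_model(cam); R=Ro.from_euler('xyz',m['attitude']).as_matrix()
    d=R@np.linalg.inv(m['camera_matrix'])@np.array([uv[0],uv[1],1.]); return m['eye'],d
def onz(cam,uv,z):
    e,d=ray(cam,uv); return e+d*(z-e[2])/d[2]
def proj(cam,p):
    m=arm.camera_model(cam); R=Ro.from_euler('xyz',m['attitude']).as_matrix()
    c=m['camera_matrix']@(R.T@(np.asarray(p)-m['eye'])); return c[:2]/c[2]
def tri(ua,ub):
    e1,d1=ray('top',ua); e2,d2=ray('side',ub)
    s=np.linalg.lstsq(np.c_[d1,-d2],e2-e1,rcond=None)[0]; a=e1+d1*s[0]; b=e2+d2*s[1]
    return (a+b)/2,np.linalg.norm(a-b)
def blobs(im,lo,hi,box,mn=4):
    hsv=cv2.cvtColor(im,cv2.COLOR_RGB2HSV); m=cv2.inRange(hsv,lo,hi)
    k=np.zeros_like(m);x0,y0,x1,y1=box;k[y0:y1,x0:x1]=255; m&=k
    n,l,s,c=cv2.connectedComponentsWithStats(m); return m,[(s[i].tolist(),c[i].round(1).tolist()) for i in range(1,n) if s[i,4]>=mn]
E
python3 - <<'E'
from h import *
T=cv2.imread('pics/top0.png')[:,:,::-1].copy();S=cv2.imread('pics/side0.png')[:,:,::-1].copy()
for n,im,box in(('top',T,(210,155,435,330)),('side',S,(220,175,440,345))):
    print(n,'orange',blobs(im,(8,150,120),(18,255,255),box)[1])
    print(n,'red',blobs(im,(0,150,90),(6,255,255),box)[1],blobs(im,(174,150,90),(180,255,255),box)[1])
    print(n,'brass',blobs(im,(20,130,90),(32,255,255),box)[1])
# board
m,_=blobs(T,(15,30,150),(35,140,255),(200,150,445,335))
c=max(cv2.findContours(cv2.morphologyEx(m,cv2.MORPH_CLOSE,np.ones((15,15))),0,2)[0],key=cv2.contourArea)
r=cv2.minAreaRect(c);print(r);
ap=cv2.approxPolyDP(cv2.convexHull(c),6,True)[:,0];
for p in ap: print(p,onz('top',p,.018).round(4))
for n,im,b in(('t',T,(210,155,435,330)),('s',S,(220,175,440,345))):
    x0,y0,x1,y1=b;k=im[y0:y1,x0:x1,::-1];cv2.imwrite(f'pics/c{n}.png',cv2.resize(k,None,fx=3.4,fy=3.4,interpolation=2))
E
```

```text
top orange [([210, 155, 20, 17, 138], [219.0, 161.8]), ([230, 155, 5, 3, 5], [232.0, 156.0]), ([240, 155, 3, 3, 5], [240.6, 155.6]), ([366, 155, 69, 60, 1219], [411.9, 171.8]), ([377, 155, 4, 2, 4], [378.5, 155.5]), ([356, 156, 4, 4, 8], [357.0, 158.0]), ([239, 159, 5, 4, 11], [241.0, 160.5]), ([233, 162, 4, 3, 6], [234.2, 162.7]), ([231, 164, 8, 10, 21], [234.4, 168.1]), ([225, 168, 3, 5, 6], [226.2, 170.2]), ([210, 172, 15, 16, 72], [215.5, 179.1]), ([221, 172, 4, 3, 6], [222.2, 172.7]), ([228, 173, 3, 3, 6], [229.0, 173.7]), ([373, 173, 3, 3, 4], [374.0, 174.2]), ([378, 177, 2, 4, 5], [378.6, 178.8]), ([390, 177, 3, 2, 6], [391.0, 177.5]), ([394, 176, 5, 6, 14], [395.6, 178.6]), ([399, 177, 5, 3, 8], [400.9, 178.2]), ([392, 183, 3, 3, 5], [392.8, 184.2]), ([210, 185, 9, 15, 36], [212.6, 193.8]), ([223, 185, 3, 5, 7], [223.6, 186.9]), ([401, 185, 7, 6, 9], [404.3, 187.2]), ([409, 187, 6, 10, 22], [411.5, 191.1]), ([215, 189, 5, 3, 8], [216.9, 190.4]), ([222, 191, 3, 3, 4], [223.0, 192.2]), ([403, 191, 3, 2, 4], [404.0, 191.8]), ([415, 192, 3, 4, 7], [415.7, 193.4]), ([336, 194, 2, 
[... 1521 characters left out ...]
306, 327, 4, 3, 6], [307.5, 328.2]), ([425, 326, 3, 4, 4], [426.0, 327.5])]
top red [([260, 209, 13, 38, 149], [266.0, 230.1])] []
top brass [([336, 189, 4, 5, 13], [337.2, 191.3]), ([409, 218, 4, 3, 5], [410.6, 219.2])]
side orange [([363, 225, 6, 8, 41], [365.5, 228.1])]
side red [([272, 201, 34, 17, 161], [286.1, 208.9]), ([365, 270, 6, 6, 22], [367.1, 272.6])] []
side brass [([417, 272, 4, 2, 4], [418.5, 272.2]), ([408, 278, 16, 6, 21], [415.7, 281.2])]
((323.23779296875, 240.7716064453125), (192.83094787597656, 120.03971862792969), 16.413583755493164)
[253 159] [0.8089 0.1874 0.018 ]
[428 210] [ 0.6663 -0.3203  0.018 ]
[398 325] [ 0.3401 -0.2285  0.018 ]
[215 270] [0.483  0.2788 0.018 ]
```

View pics/ct.png

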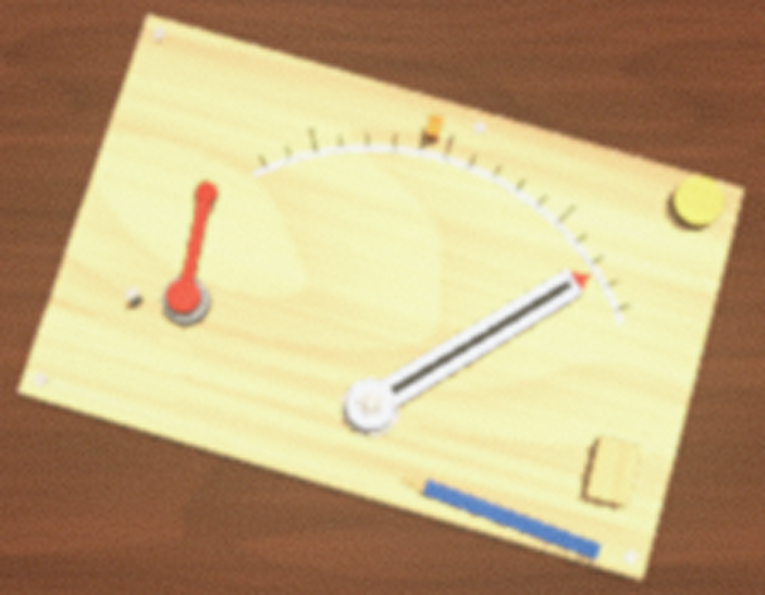

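Run:
```python
from h import *
P=np.array([.4742,-.0081]);y=-.2735
print('pivot proj',proj('top',[*P,.047]),proj('side',[*P,.047]))
L=P+np.array([[np.cos(y),-np.sin(y)],[np.sin(y),np.cos(y)]])@[.04,.17]
print('lock',L,proj('top',[*L,.054]),proj('side',[*L,.054]))
T=cv2.imread('pics/top0.png')[:,:,::-1].copy();S=cv2.imread('pics/side0.png')[:,:,::-1].copy()
print('tabtri',tri((337.3,191.8),(365.5,228.1)))
print('tab top z42',onz('top',(337.3,191.8),.040),'side',onz('side',(365.5,228.1),.032))
for n,im,b in(('top',T,(370,225,395,245)),('side',S,(355,262,380,280))):
    print(n,blobs(im,(0,110,80),(8,255,255),b)[1],blobs(im,(170,90,60),(180,255,255),b)[1])
for n,im,b in(('top',T,(325,180,350,205)),('side',S,(355,218,380,238))):
    print(n,'tab',blobs(im,(8,120,120),(25,255,255),b)[1])
```

```text
pivot proj [318.5176187  273.67481031] [289.93939972 254.59955526]
lock [0.55863077 0.14477722] [263.20400394 241.71751672] [275.7726038  211.74041953]
tabtri (array([ 0.71026356, -0.05766609,  0.03258483]), np.float64(0.001470181901525607))
tab top z42 [ 0.7087122  -0.05775193  0.04      ] side [ 0.71009393 -0.05691008  0.032     ]
top [([379, 236, 3, 3, 7], [380.3, 236.9])] []
side [([365, 270, 6, 6, 25], [366.9, 272.7])] []
top tab [([329, 180, 21, 7, 77], [342.1, 181.8]), ([335, 189, 5, 8, 30], [337.0, 192.3])]
side tab [([362, 218, 18, 15, 174], [371.6, 224.5])]
```

View pics/cs.png

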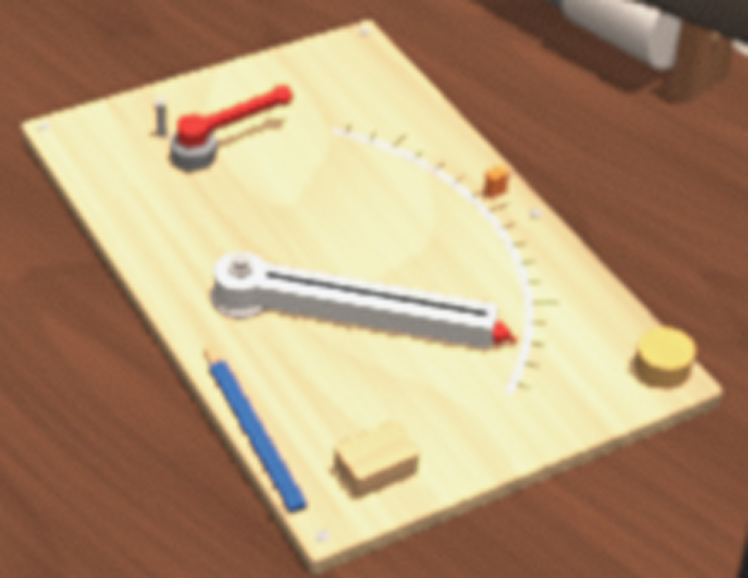

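```bash
cat >> h.py <<'E'
P=np.array([.4742,-.0081]);JY=-.2735
def fr(a): return np.array([[np.cos(a),-np.sin(a)],[np.sin(a),np.cos(a)]])
L=P+fr(JY)@[.04,.17]
def tool():
    s=arm.get_state(); R=Ro.from_euler('xyz',s['ee_rot']).as_matrix(); return s,R
E
python3 - <<'E'
from h import *
f=lambda x,y:(x/3.4+210-.35,y/3.4+155-.35)
for c,z in(((392,390),.047),((570,284),.047),((592,274),.035),((434,124),.042),((427,137),.03),((207,190),.055),((183,296),.055),((612,470),.043),((697,203),.042)):
    w=onz('top',f(*c),z)[:2];d=w-P;e=w-L
    print(c,w.round(4),'r',np.hypot(*d).round(4),'ang',np.arctan2(d[1],d[0]).round(4),'lock',np.hypot(*e).round(4),(np.arctan2(e[1],e[0])-JY).round(3))
s,R=tool();print(R.round(3))
E
```

```text
(392, 390) [ 0.4863 -0.0255] r 0.0212 ang -0.9614 lock 0.185 -1.699
(570, 284) [ 0.5756 -0.1695] r 0.1906 ang -1.0099 lock 0.3148 -1.243
(592, 274) [ 0.5866 -0.1894] r 0.2133 ang -1.0157 lock 0.3354 -1.214
(434, 124) [ 0.7101 -0.0576] r 0.2411 ang -0.2069 lock 0.2528 -0.655
(427, 137) [ 0.7022 -0.0524] r 0.2323 ang -0.1921 lock 0.2439 -0.668
(207, 190) [0.6466 0.1278] r 0.2195 ang 0.6674 lock 0.0896 0.082
(183, 296) [0.5585 0.1439] r 0.1738 ang 1.0646 lock 0.0009 -1.464
(612, 470) [ 0.4254 -0.2026] r 0.2005 ang -1.8166 lock 0.3721 -1.663
(697, 203) [ 0.6468 -0.2763] r 0.3189 ang -0.9989 lock 0.4302 -1.091
[[-0.001 -0.945 -0.327]
 [ 0.001 -0.327  0.945]
 [-1.     0.     0.001]]
```

Call:
jog_arm(motion=[{"dy": -0.009, "dz": 0.007, "twist": -0.3}, {"dy": -0.027, "dz": 0.021, "twist": -0.8}, {"dy": -0.049, "dz": 0.039, "twist": -1.4}, {"dy": -0.075, "dz": 0.061, "twist": -2.2}, {"dy": -0.102, "dz": 0.082, "twist": -3}, {"dy": -0.128, "dz": 0.104, "twist": -3.8}, {"dy": -0.155, "dz": 0.125, "twist": -4.6}, {"dy": -0.182, "dz": 0.147, "twist": -5.3}, {"dy": -0.208, "dz": 0.168, "twist": -6.1}, {"dy": -0.235, "dz": 0.189, "twist": -6.9}, {"dy": -0.261, "dz": 0.211, "twist": -7.7}, {"dy": -0.288, "dz": 0.232, "twist": -8.5}, {"dy": -0.315, "dz": 0.254, "twist": -9.2}, {"dy": -0.341, "dz": 0.275, "twist": -10}, {"dy": -0.368, "dz": 0.297, "twist": -10.8}, {"dy": -0.39, "dz": 0.315, "twist": -11.4}, {"dy": -0.412, "dz": 0.332, "twist": -12.1}, {"dy": -0.43, "dz": 0.347, "twist": -12.6}, {"dy": -0.443, "dz": 0.357, "twist": -13}, {"dy": -0.443, "dz": 0.357, "twist": -13}], gripper=0, newtons=20)

```text
invalid input
```

```bash
cat >> h.py <<'E'
def rep(a=None,piv=None):
    s,R=tool(); p=s['eef_pos']; phi=np.arctan2(R[1,2],R[0,2])
    print('t',round(s['t'],2),'p',p.round(4),'phi',phi.round(4),'F',s['force'].round(2),'w',round(s['width'],4),'q',s['q'].round(2))
    return s,R,p,phi
E
python3 - <<'E'
from h import *
s,R,p,phi=rep(); fa=-1.012; d=fr(fa).T@(p[:2]-P); print('in fence frame',d.round(4))
E
```

```text
t 0.1 p [ 0.2203 -0.6376  0.2157] phi 1.9035 F [ 0.19 -0.02  0.92] w 0.0873 q [-0.95  0.36  0.01 -0.   -1.22 -0.29]
in fence frame [ 0.3991 -0.549 ]
```

Call:
jog_arm(motion=[{"dx": 0, "dy": -0.009, "dz": 0.007, "twist": -0.3}, {"dx": 0, "dy": -0.027, "dz": 0.021, "twist": -0.8}, {"dx": 0, "dy": -0.049, "dz": 0.039, "twist": -1.4}, {"dx": 0, "dy": -0.075, "dz": 0.061, "twist": -2.2}, {"dx": 0, "dy": -0.102, "dz": 0.082, "twist": -3}, {"dx": 0, "dy": -0.128, "dz": 0.104, "twist": -3.8}, {"dx": 0, "dy": -0.155, "dz": 0.125, "twist": -4.6}, {"dx": 0, "dy": -0.182, "dz": 0.147, "twist": -5.3}, {"dx": 0, "dy": -0.208, "dz": 0.168, "twist": -6.1}, {"dx": 0, "dy": -0.235, "dz": 0.189, "twist": -6.9}, {"dx": 0, "dy": -0.261, "dz": 0.211, "twist": -7.7}, {"dx": 0, "dy": -0.288, "dz": 0.232, "twist": -8.5}, {"dx": 0, "dy": -0.315, "dz": 0.254, "twist": -9.2}, {"dx": 0, "dy": -0.341, "dz": 0.275, "twist": -10}, {"dx": 0, "dy": -0.368, "dz": 0.297, "twist": -10.8}, {"dx": 0, "dy": -0.39, "dz": 0.315, "twist": -11.4}, {"dx": 0, "dy": -0.412, "dz": 0.332, "twist": -12.1}, {"dx": 0, "dy": -0.43, "dz": 0.347, "twist": -12.6}, {"dx": 0, "dy": -0.443, "dz": 0.357, "twist": -13}, {"dx": 0, "dy": -0.443, "dz": 0.357, "twist": -13}], gripper=0, newtons=20)

```text
t: 1.77
eef_pos: [0.5237, -0.1531, 0.2162]
ee_rot: [-0.305, 1.571, 1.828]
force: [0.6, -0.8, 0.6]
width: 0.0005
```

Run:
```python
from h import *
s,R,p,phi=rep(); fa=-1.012; d=fr(fa).T@(p[:2]-P); print('in fence frame',d.round(4))
```

```text
t 1.77 p [ 0.5237 -0.1531  0.2162] phi 2.1337 F [ 0.64 -0.81  0.56] w 0.0005 q [ 0.07  0.15 -0.27 -0.   -1.15 -1.08]
in fence frame [ 0.1492 -0.035 ]
```

Call:
jog_arm(motion=[{"dx": 0.015, "dy": 0, "dz": 0, "twist": 0}, {"dx": 0.04, "dy": 0, "dz": 0, "twist": 0}, {"dx": 0.07, "dy": 0, "dz": 0, "twist": 0}, {"dx": 0.1, "dy": 0, "dz": 0, "twist": 0}, {"dx": 0.13, "dy": 0, "dz": 0, "twist": 0}, {"dx": 0.15, "dy": 0, "dz": 0, "twist": 0}, {"dx": 0.165, "dy": 0, "dz": 0, "twist": 0}, {"dx": 0.174, "dy": 0, "dz": 0, "twist": 0}, {"dx": 0.174, "dy": 0, "dz": 0, "twist": 0}])

```text
t: 2.52
eef_pos: [0.5208, -0.1559, 0.0407]
ee_rot: [0.994, 1.567, 3.124]
force: [0.1, 0.7, 1.1]
width: 0.0004
```

Run:
```python
from h import *
for n in ('side',):
    im=arm.grab_frame(n); cv2.imwrite(f"pics/{n}1.png",cv2.resize(im[150:350,200:450,::-1],None,fx=3,fy=3))
rep()
```

```text
t 2.57 p [ 0.5218 -0.156   0.0421] phi 2.1304 F [ 0.09  0.84 -0.33] w 0.0005 q [ 0.07  0.33 -0.49  0.   -0.75 -1.08]
```

View pics/side1.png

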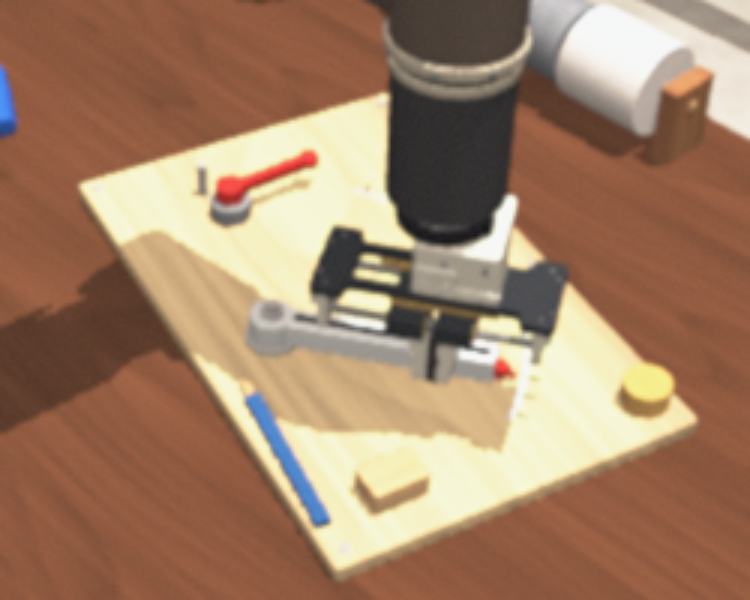

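```bash
cat >> h.py <<'E'
def plan(thetas,C,off,r,sgn=1):
    """rows (tool axes) for TCP at C+R(theta)(r,off), tool z = theta+pi"""
    s,R,p,phi=rep(); z=R[:2,2];y=R[:2,1]; dx=0
    for t,o in zip(thetas,off):
        w=C+fr(t)@[r,o]; d=w-p[:2]; tw=-np.degrees((t+np.pi-phi+np.pi)%(2*np.pi)-np.pi)
        print('th %.3f dy %.4f dz %.4f tw %.1f'%(t,y@d,z@d,tw))
E
python3 - <<'E'
from h import *
t=np.r_[[-1.012]*3,np.arange(1,15)*np.radians(2.5)-1.012]; o=[-.03,-.026,-.0215]+[-.0215]*14
plan(t,P,o,.149)
E
```

```text
t 2.57 p [ 0.5218 -0.156   0.0421] phi 2.1304 F [ 0.09  0.84 -0.33] w 0.0005 q [ 0.07  0.33 -0.49  0.   -0.75 -1.08]
th -1.012 dy -0.0080 dz 0.0016 tw 0.0
th -1.012 dy -0.0120 dz 0.0016 tw 0.0
th -1.012 dy -0.0165 dz 0.0016 tw 0.0
th -0.968 dy -0.0230 dz 0.0008 tw -2.5
th -0.925 dy -0.0296 dz 0.0003 tw -5.0
th -0.881 dy -0.0362 dz 0.0001 tw -7.5
th -0.837 dy -0.0427 dz 0.0001 tw -10.0
th -0.794 dy -0.0493 dz 0.0005 tw -12.5
th -0.750 dy -0.0558 dz 0.0011 tw -15.0
th -0.707 dy -0.0623 dz 0.0020 tw -17.5
th -0.663 dy -0.0688 dz 0.0032 tw -20.0
th -0.619 dy -0.0752 dz 0.0047 tw -22.5
th -0.576 dy -0.0815 dz 0.0064 tw -25.0
th -0.532 dy -0.0878 dz 0.0085 tw -27.5
th -0.488 dy -0.0939 dz 0.0108 tw -30.0
th -0.445 dy -0.1000 dz 0.0133 tw -32.5
th -0.401 dy -0.1059 dz 0.0162 tw -35.0
```

Call:
jog_arm(motion=[{"dx": 0, "dy": -0.008, "dz": 0.001, "twist": 0}, {"dx": 0, "dy": -0.012, "dz": 0.001, "twist": 0}, {"dx": 0, "dy": -0.0165, "dz": 0.001, "twist": 0}, {"dx": 0, "dy": -0.023, "dz": 0.001, "twist": -2.5}, {"dx": 0, "dy": -0.0295, "dz": 0.0, "twist": -5}, {"dx": 0, "dy": -0.036, "dz": 0.0, "twist": -7.5}, {"dx": 0, "dy": -0.0425, "dz": 0.0, "twist": -10}, {"dx": 0, "dy": -0.049, "dz": 0.0005, "twist": -12.5}, {"dx": 0, "dy": -0.056, "dz": 0.001, "twist": -15}, {"dx": 0, "dy": -0.0625, "dz": 0.002, "twist": -17.5}, {"dx": 0, "dy": -0.069, "dz": 0.003, "twist": -20}, {"dx": 0, "dy": -0.075, "dz": 0.0045, "twist": -22.5}, {"dx": 0, "dy": -0.0815, "dz": 0.0065, "twist": -25}, {"dx": 0, "dy": -0.088, "dz": 0.0085, "twist": -27.5}, {"dx": 0, "dy": -0.094, "dz": 0.011, "twist": -30}, {"dx": 0, "dy": -0.1, "dz": 0.0135, "twist": -32.5}, {"dx": 0, "dy": -0.1, "dz": 0.0135, "twist": -32.5}])

```text
t: 3.98
eef_pos: [0.6017, -0.0902, 0.0434]
ee_rot: [-2.631, 1.569, 0.07]
force: [0.1, -0.2, -0.9]
width: 0.0005
```

Run:
```python
from h import *
for n in ('top','side'):
    im=arm.grab_frame(n); cv2.imwrite(f"pics/{n}2.png",cv2.resize(im[150:350,200:450,::-1],None,fx=3,fy=3,interpolation=2)) ;cv2.imwrite(f"pics/{n}2f.png",im[:,:,::-1])
s,R,p,phi=rep();d=fr(-.445).T@(p[:2]-P);print(d)
```

```text
t 4.08 p [ 0.6006 -0.0909  0.043 ] phi 2.6969 F [-0.52  0.31 -0.05] w 0.0006 q [ 0.17  0.41 -0.35 -0.   -0.81 -0.62]
[ 0.14973431 -0.02034357]
```

View pics/top2.png

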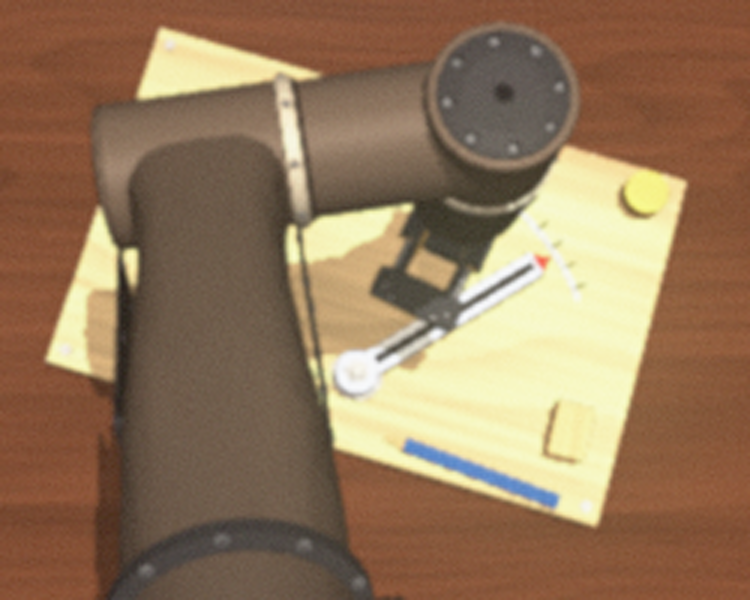

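View pics/side2.png

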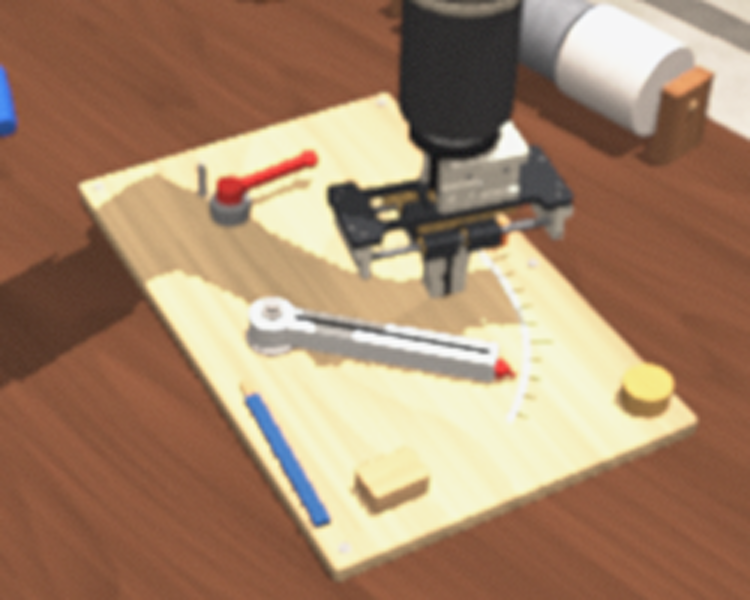

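Run:
```python
from h import *
for z in(.018,.032,.043,.06,.08,.1): print(z,(proj('side',[.6006,-.0909,z])-[200,150])*3, (proj('top',[.6006,-.0909,z])-[200,150])*3)
print(Ro.from_euler('xyz',arm.get_state()['ee_rot']).as_matrix().round(3))
```

```text
0.018 [440.3218608 318.6153541] [444.72933492 242.7550541 ]
0.032 [441.15048609 306.79839483] [445.84753438 239.76666344]
0.043 [441.8088256  297.40986762] [446.742123   237.37587329]
0.06 [442.83909313 282.71730448] [448.15322762 233.60469291]
0.08 [444.07155956 265.14119901] [449.85934422 229.04509233]
0.1 [445.3266423  247.24256415] [451.617338   224.34684986]
[[ 0.001 -0.43  -0.903]
 [ 0.    -0.903  0.43 ]
 [-1.    -0.    -0.001]]
```

View pics/side2f.png

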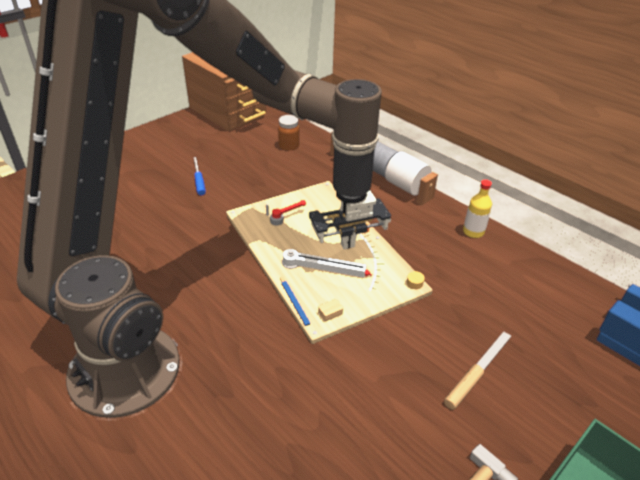

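Run:
```python
from h import *
for z in(.018,.032,.043,.06,.08,.1): print(z,(proj('side',[.5218,-.156,z])-[200,150])*3)
for r in (.05,.1,.13,.149,.17,.19):
  for o in(-.012,.012):
    w=P+fr(-1.012)@[r,o]; print(r,o,(proj('side',[*w,.047])-[200,150])*3,(proj('side',[*w,.022])-[200,150])*3)
print((proj('side',[*P,.047])-[200,150])*3,(proj('top',[*P,.047])-[200,150])*3)
T=arm.grab_frame('top');
```

```text
0.018 [431.59595903 400.83500398]
0.032 [432.41355766 388.8976227 ]
0.043 [433.06354033 379.40752484]
0.06 [434.08144824 364.54551995]
0.08 [435.30028234 346.74988417]
0.1 [436.54277529 328.60881646]
0.05 -0.012 [322.87783298 333.39994973] [322.70020107 354.83985247]
0.05 0.012 [329.99982891 314.87859332] [329.7442702  336.26283726]
0.1 -0.012 [380.55482429 343.93155608] [379.71523162 365.38113376]
0.1 0.012 [386.99741985 325.16576251] [386.09532087 346.56199348]
0.13 -0.012 [415.50281782 350.31293108] [414.25824019 371.76765266]
0.13 0.012 [421.52949943 331.39826004] [420.23194805 352.80106892]
0.149 -0.012 [437.77076087 354.37897553] [436.26660832 375.83669195]
0.149 0.012 [443.5307615 335.369142 ] [441.97978386 356.77587251]
0.17 -0.012 [462.50484482 358.89532824] [460.71097467 380.35611322]
0.17 0.012 [467.9671049  339.77951785] [466.13330779 361.19035837]
0.19 -0.012 [486.18124376 363.21855155] [484.10866957 384.68201958]
0.19 0.012 [491.3569919  344.00102478] [489.25116169 365.41555712]
[269.81819917 313.79866578] [355.55285609 371.02443094]
```

Run:
```python
from h import *
im=cv2.imread('pics/side2f.png')[215:265,310:410]
cv2.imwrite('pics/z1.png',cv2.resize(im,None,fx=8,fy=8,interpolation=2))
s,R,p,phi=rep()
for a in(-.0215,.0215):
  for b in(-.0095,.0095):
    print(a,b,[((proj('side',p+R@[dx,b,a])-[310,215])*8).round(0).tolist() for dx in(.011,0,-.02)])
```

```text
t 4.13 p [ 0.6003 -0.0911  0.0429] phi 2.6965 F [-0.49 -0.19 -0.14] w 0.0006 q [ 0.17  0.41 -0.35 -0.   -0.81 -0.62]
-0.0215 -0.0095 [[347.0, 268.0], [349.0, 243.0], [352.0, 197.0]]
-0.0215 0.0095 [[368.0, 305.0], [370.0, 279.0], [374.0, 233.0]]
0.0215 -0.0095 [[225.0, 294.0], [226.0, 269.0], [229.0, 223.0]]
0.0215 0.0095 [[245.0, 331.0], [246.0, 306.0], [249.0, 260.0]]
```

View pics/z1.png

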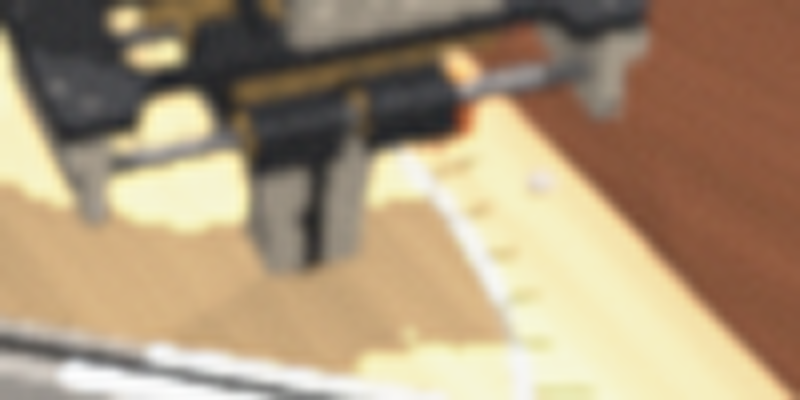

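The fence hasn't moved. The fingertip is now on its far side, and in the side picture the tip ends about 10–20 mm higher than the readings imply. It must have skimmed over the bar. I'll find the real tip height with a guarded touch on the bare board here.

Call:
jog_arm(motion=[{"dx": 0.003, "dy": 0, "dz": 0, "twist": 0}, {"dx": 0.006, "dy": 0, "dz": 0, "twist": 0}, {"dx": 0.009, "dy": 0, "dz": 0, "twist": 0}, {"dx": 0.009, "dy": 0, "dz": 0, "twist": 0}])

```text
t: 4.47
eef_pos: [0.5994, -0.0915, 0.0327]
ee_rot: [0.477, 1.569, -3.109]
force: [0.6, -0.9, -0.0]
width: 0.0003
```

Run:
```python
from h import *
im=arm.grab_frame('side');cv2.imwrite('pics/side3f.png',im[:,:,::-1])
cv2.imwrite('pics/z2.png',cv2.resize(im[215:265,310:410,::-1],None,fx=8,fy=8,interpolation=2));rep()
```

```text
t 4.52 p [ 0.5997 -0.0915  0.033 ] phi 2.6973 F [-0.1   0.29 -0.12] w 0.0007 q [ 0.17  0.42 -0.36 -0.   -0.79 -0.61]
```

View pics/z2.png

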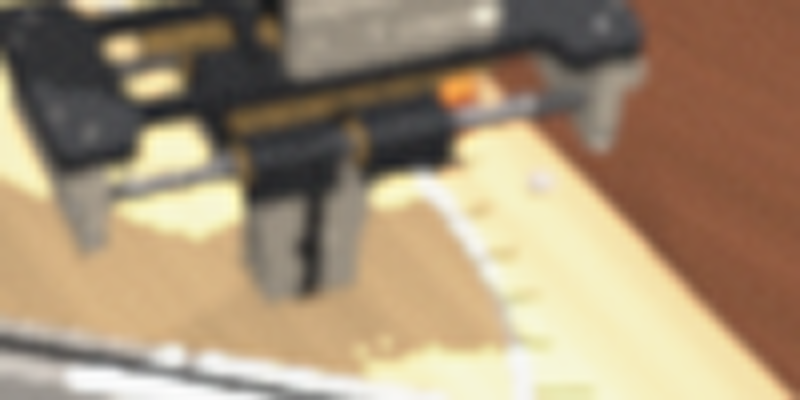

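Call:
jog_arm(motion=[{"dx": 0.003, "dy": 0, "dz": 0, "twist": 0}, {"dx": 0.005, "dy": 0, "dz": 0, "twist": 0}, {"dx": 0.005, "dy": 0, "dz": 0, "twist": 0}])

```text
t: 4.77
eef_pos: [0.5998, -0.0913, 0.028]
ee_rot: [0.469, 1.57, -3.117]
force: [0.7, 0.3, 0.3]
width: 0.0005
```

Call:
jog_arm(motion=[{"dx": 0.002, "dy": 0, "dz": 0, "twist": 0}, {"dx": 0.003, "dy": 0, "dz": 0, "twist": 0}, {"dx": 0.003, "dy": 0, "dz": 0, "twist": 0}])

```text
t: 5.02
eef_pos: [0.6, -0.0913, 0.0253]
ee_rot: [0.537, 1.57, -3.049]
force: [-0.3, 0.4, -0.4]
width: 0.0003
```

Call:
jog_arm(motion=[{"dx": 0.002, "dy": 0, "dz": 0, "twist": 0}, {"dx": 0.003, "dy": 0, "dz": 0, "twist": 0}, {"dx": 0.003, "dy": 0, "dz": 0, "twist": 0}])

```text
t: 5.27
eef_pos: [0.6, -0.0913, 0.0223]
ee_rot: [0.426, 1.57, 3.124]
force: [0.4, -0.4, 0.2]
width: 0.0005
```

Call:
jog_arm(motion=[{"dx": 0.002, "dy": 0, "dz": 0, "twist": 0}, {"dx": 0.003, "dy": 0, "dz": 0, "twist": 0}, {"dx": 0.003, "dy": 0, "dz": 0, "twist": 0}])

```text
t: 5.52
eef_pos: [0.5999, -0.0913, 0.0193]
ee_rot: [0.478, 1.57, -3.107]
force: [-0.1, -0.7, 0.7]
width: 0.0005
```

Run:
```python
from h import *
im=arm.grab_frame('side');cv2.imwrite('pics/side4f.png',im[:,:,::-1])
cv2.imwrite('pics/z3.png',cv2.resize(im[215:265,310:410,::-1],None,fx=8,fy=8,interpolation=2));rep()
```

```text
t 5.57 p [ 0.6    -0.0913  0.0194] phi 2.6977 F [ 0.38  0.05 -0.52] w 0.0006 q [ 0.17  0.44 -0.37 -0.   -0.76 -0.61]
```

View pics/z3.png

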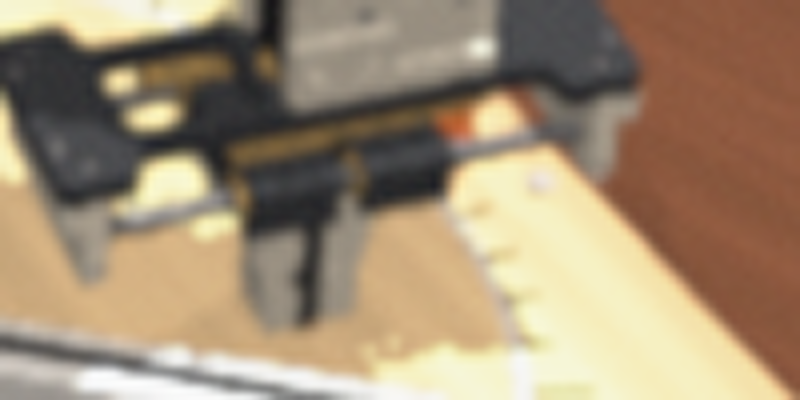

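Call:
jog_arm(motion=[{"dx": 0.002, "dy": 0, "dz": 0, "twist": 0}, {"dx": 0.003, "dy": 0, "dz": 0, "twist": 0}, {"dx": 0.003, "dy": 0, "dz": 0, "twist": 0}])

```text
t: 5.82
eef_pos: [0.5999, -0.0913, 0.0163]
ee_rot: [0.454, 1.57, -3.132]
force: [-0.4, 0.2, -1.0]
width: 0.0006
```

Call:
jog_arm(motion=[{"dx": 0.002, "dy": 0, "dz": 0, "twist": 0}, {"dx": 0.003, "dy": 0, "dz": 0, "twist": 0}, {"dx": 0.003, "dy": 0, "dz": 0, "twist": 0}])

```text
t: 6.07
eef_pos: [0.5999, -0.0913, 0.0132]
ee_rot: [0.472, 1.57, -3.114]
force: [-0.0, 0.2, -0.4]
width: 0.0005
```

Call:
jog_arm(motion=[{"dx": 0.002, "dy": 0, "dz": 0, "twist": 0}, {"dx": 0.003, "dy": 0, "dz": 0, "twist": 0}, {"dx": 0.003, "dy": 0, "dz": 0, "twist": 0}])

```text
t: 6.32
eef_pos: [0.5999, -0.0913, 0.0102]
ee_rot: [0.494, 1.57, -3.091]
force: [0.6, 0.2, 0.1]
width: 0.0005
```

Run:
```python
from h import *
im=arm.grab_frame('side');cv2.imwrite('pics/side5f.png',im[:,:,::-1])
cv2.imwrite('pics/z4.png',cv2.resize(im[215:265,310:410,::-1],None,fx=8,fy=8,interpolation=2));rep()
```

```text
t 6.37 p [ 0.6    -0.0913  0.0104] phi 2.6976 F [ 0.29 -0.21 -0.06] w 0.0005 q [ 0.17  0.45 -0.38 -0.   -0.74 -0.61]
```

View pics/z4.png

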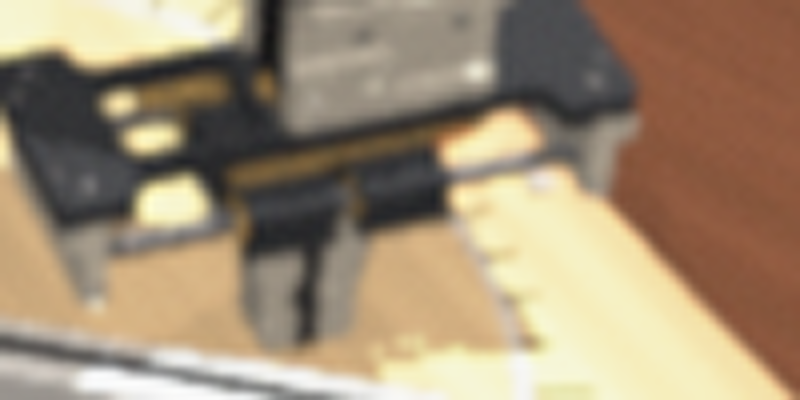

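Call:
jog_arm(motion=[{"dx": 0.002, "dy": 0, "dz": 0, "twist": 0}, {"dx": 0.003, "dy": 0, "dz": 0, "twist": 0}, {"dx": 0.003, "dy": 0, "dz": 0, "twist": 0}])

```text
t: 6.62
eef_pos: [0.6004, -0.0913, 0.0083]
ee_rot: [-3.026, 1.57, -0.328]
force: [-2.7, 0.1, 7.3]
width: 0.0009
```

Call:
jog_arm(motion=[{"dx": -0.015, "dy": 0, "dz": 0, "twist": 0}, {"dx": -0.04, "dy": 0, "dz": 0, "twist": 0}, {"dx": -0.06, "dy": 0, "dz": 0, "twist": 0}, {"dx": -0.065, "dy": 0, "dz": 0, "twist": 0}])

```text
t: 6.95
eef_pos: [0.6021, -0.0913, 0.076]
ee_rot: [-2.696, 1.566, 0.003]
force: [0.7, 0.9, 0.8]
width: 0.0007
```

Run:
```python
from h import *
f=lambda x,y:(x/3+200-.33,y/3+150-.33)
for c,z in(((543,261),.035),((537,264),.047),((357,372),.047)):
    w=onz('top',f(*c),z)[:2];d=w-P;print(w.round(4),np.hypot(*d).round(4),np.arctan2(d[1],d[0]).round(4))
plan([-1.012],P,[-.038],.149)
```

```text
[ 0.5824 -0.1807] 0.2037 -1.0108
[ 0.5771 -0.1733] 0.1947 -1.0138
[ 0.4742 -0.0085] 0.0004 -1.5226
t 6.95 p [ 0.6021 -0.0913  0.076 ] phi 2.6984 F [0.72 0.89 0.78] w 0.0007 q [ 0.17  0.37 -0.32  0.   -0.88 -0.61]
th -1.012 dy 0.0920 dz 0.0462 tw 32.6
```

Call:
jog_arm(motion=[{"dx": 0, "dy": 0.009, "dz": 0.0046, "twist": 3}, {"dx": 0, "dy": 0.023, "dz": 0.0116, "twist": 8}, {"dx": 0, "dy": 0.037, "dz": 0.0186, "twist": 13}, {"dx": 0, "dy": 0.051, "dz": 0.0256, "twist": 18}, {"dx": 0, "dy": 0.065, "dz": 0.0326, "twist": 23}, {"dx": 0, "dy": 0.079, "dz": 0.0396, "twist": 28}, {"dx": 0, "dy": 0.088, "dz": 0.0444, "twist": 31}, {"dx": 0, "dy": 0.092, "dz": 0.0462, "twist": 32.6}, {"dx": 0, "dy": 0.092, "dz": 0.0462, "twist": 32.6}, {"dx": 0.015, "dy": 0.092, "dz": 0.0462, "twist": 32.6}, {"dx": 0.035, "dy": 0.092, "dz": 0.0462, "twist": 32.6}, {"dx": 0.05, "dy": 0.092, "dz": 0.0462, "twist": 32.6}, {"dx": 0.056, "dy": 0.092, "dz": 0.0462, "twist": 32.6}, {"dx": 0.056, "dy": 0.092, "dz": 0.0462, "twist": 32.6}])

```text
t: 8.12
eef_pos: [0.5183, -0.1543, 0.015]
ee_rot: [1.063, 1.568, -3.09]
force: [-0.6, -0.7, 0.4]
width: 0.0004
```

Run:
```python
from h import *
im=arm.grab_frame('side');cv2.imwrite('pics/side6f.png',im[:,:,::-1])
cv2.imwrite('pics/z5.png',cv2.resize(im[225:285,290:390,::-1],None,fx=8,fy=8,interpolation=2));s,R,p,phi=rep();print(fr(-1.012).T@(p[:2]-P))
t=np.r_[[-1.012]*3,np.arange(1,15)*np.radians(2.5)-1.012]; o=[-.03,-.026,-.0215]+[-.0215]*14
plan(t,P,o,.149)
```

```text
t 8.17 p [ 0.519  -0.1543  0.0161] phi 2.1301 F [0.27 0.21 0.53] w 0.0006 q [ 0.07  0.36 -0.52  0.   -0.69 -1.08]
[ 0.14773779 -0.03953274]
t 8.17 p [ 0.519  -0.1543  0.0161] phi 2.1301 F [0.27 0.21 0.53] w 0.0006 q [ 0.07  0.36 -0.52  0.   -0.69 -1.08]
th -1.012 dy -0.0095 dz -0.0013 tw 0.0
th -1.012 dy -0.0135 dz -0.0013 tw 0.0
th -1.012 dy -0.0180 dz -0.0013 tw 0.0
th -0.968 dy -0.0246 dz -0.0021 tw -2.5
th -0.925 dy -0.0311 dz -0.0026 tw -5.0
th -0.881 dy -0.0377 dz -0.0028 tw -7.5
th -0.837 dy -0.0442 dz -0.0028 tw -10.0
th -0.794 dy -0.0508 dz -0.0024 tw -12.5
th -0.750 dy -0.0573 dz -0.0018 tw -15.0
th -0.707 dy -0.0638 dz -0.0009 tw -17.5
th -0.663 dy -0.0703 dz 0.0003 tw -20.0
th -0.619 dy -0.0767 dz 0.0018 tw -22.5
th -0.576 dy -0.0830 dz 0.0036 tw -25.0
th -0.532 dy -0.0893 dz 0.0056 tw -27.5
th -0.488 dy -0.0954 dz 0.0079 tw -30.0
th -0.445 dy -0.1015 dz 0.0105 tw -32.5
th -0.401 dy -0.1074 dz 0.0133 tw -35.0
```

View pics/z5.png

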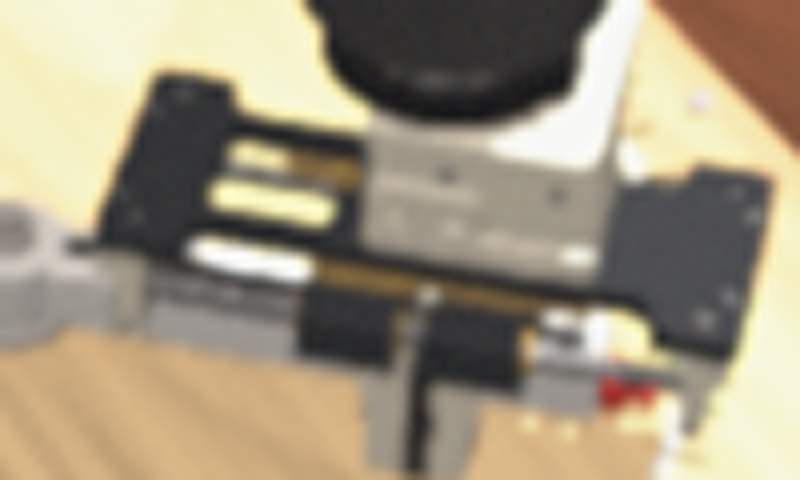

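Call:
jog_arm(motion=[{"dx": 0, "dy": -0.0095, "dz": -0.001, "twist": 0}, {"dx": 0, "dy": -0.0135, "dz": -0.001, "twist": 0}, {"dx": 0, "dy": -0.018, "dz": -0.001, "twist": 0}, {"dx": 0, "dy": -0.0245, "dz": -0.002, "twist": -2.5}, {"dx": 0, "dy": -0.031, "dz": -0.0025, "twist": -5}, {"dx": 0, "dy": -0.0375, "dz": -0.003, "twist": -7.5}, {"dx": 0, "dy": -0.044, "dz": -0.003, "twist": -10}, {"dx": 0, "dy": -0.044, "dz": -0.003, "twist": -10}])

```text
t: 8.83
eef_pos: [0.5592, -0.1332, 0.0171]
ee_rot: [-2.436, 1.57, -0.13]
force: [0.4, 0.8, 0.7]
width: 0.0009
```

Run:
```python
from h import *
for n in ('top','side'):
    im=arm.grab_frame(n); cv2.imwrite(f"pics/{n}7.png",cv2.resize(im[150:350,200:450,::-1],None,fx=3,fy=3,interpolation=2))
rep()
```

```text
t 8.93 p [ 0.5583 -0.1335  0.0169] phi 2.3022 F [ 0.26 -0.19  0.47] w 0.0006 q [ 0.11  0.4  -0.45 -0.   -0.72 -0.95]
```

View pics/top7.png

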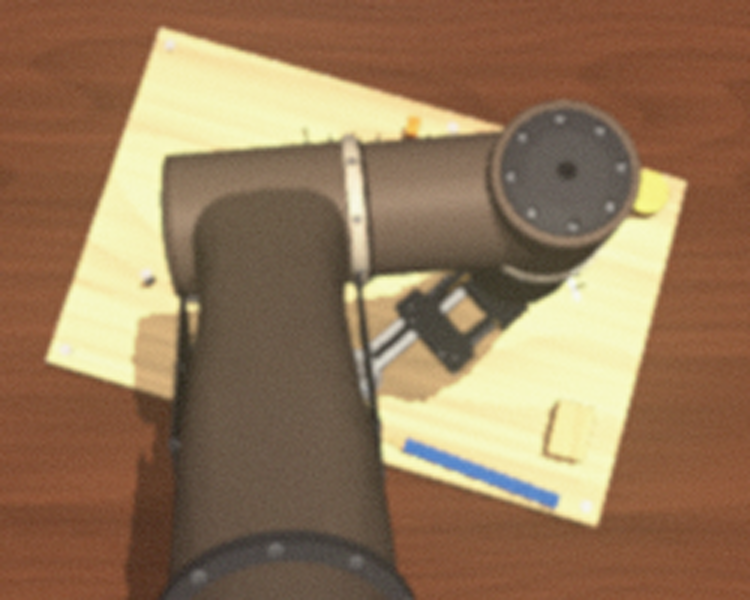

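View pics/side7.png

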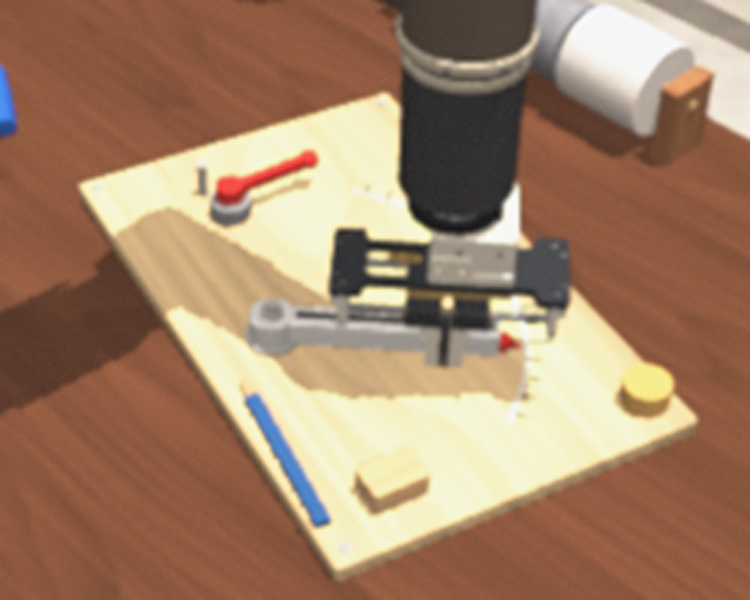

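The fence is turning now: the pointer went from (512,372) to (520,342) in the side crop. I'll carry on.

Run:
```python
from h import *
for t in np.arange(-.95,-.7,.04): print(t.round(3),((proj('side',[*(P+fr(t)@[.213,0]),.035])-[200,150])*3).round(1))
plan(np.arange(1,14)*np.radians(2.5)-.8394,P,[-.0215]*14,.149)
```

```text
-0.95 [517.  358.2]
-0.91 [517.9 351.3]
-0.87 [518.3 344.5]
-0.83 [518.4 337.6]
-0.79 [518.  330.9]
-0.75 [517.3 324.1]
-0.71 [516.2 317.5]
t 8.93 p [ 0.5583 -0.1335  0.0169] phi 2.3022 F [ 0.26 -0.19  0.47] w 0.0006 q [ 0.11  0.4  -0.45 -0.   -0.72 -0.95]
th -0.796 dy -0.0062 dz -0.0003 tw -2.5
th -0.752 dy -0.0128 dz -0.0008 tw -5.0
th -0.709 dy -0.0193 dz -0.0010 tw -7.5
th -0.665 dy -0.0259 dz -0.0010 tw -10.0
th -0.621 dy -0.0325 dz -0.0006 tw -12.5
th -0.578 dy -0.0390 dz 0.0000 tw -15.0
th -0.534 dy -0.0455 dz 0.0009 tw -17.5
th -0.490 dy -0.0520 dz 0.0021 tw -20.0
th -0.447 dy -0.0583 dz 0.0036 tw -22.5
th -0.403 dy -0.0647 dz 0.0054 tw -25.0
th -0.359 dy -0.0709 dz 0.0074 tw -27.5
th -0.316 dy -0.0771 dz 0.0097 tw -30.0
th -0.272 dy -0.0831 dz 0.0123 tw -32.5
```

Call:
jog_arm(motion=[{"dx": 0, "dy": -0.006, "dz": 0, "twist": -2.5}, {"dx": 0, "dy": -0.013, "dz": -0.001, "twist": -5}, {"dx": 0, "dy": -0.0195, "dz": -0.001, "twist": -7.5}, {"dx": 0, "dy": -0.026, "dz": -0.001, "twist": -10}, {"dx": 0, "dy": -0.0325, "dz": -0.0005, "twist": -12.5}, {"dx": 0, "dy": -0.039, "dz": 0, "twist": -15}, {"dx": 0, "dy": -0.0455, "dz": 0.001, "twist": -17.5}, {"dx": 0, "dy": -0.052, "dz": 0.002, "twist": -20}, {"dx": 0, "dy": -0.0585, "dz": 0.0035, "twist": -22.5}, {"dx": 0, "dy": -0.0645, "dz": 0.0055, "twist": -25}, {"dx": 0, "dy": -0.071, "dz": 0.0075, "twist": -27.5}, {"dx": 0, "dy": -0.075, "dz": 0.009, "twist": -29}, {"dx": 0, "dy": -0.077, "dz": 0.0095, "twist": -30}, {"dx": 0, "dy": -0.077, "dz": 0.0095, "twist": -30}])

```text
t: 10.1
eef_pos: [0.6089, -0.075, 0.0167]
ee_rot: [-2.737, 1.571, 0.09]
force: [0.9, -1.0, -1.0]
width: 0.0003
```

Run:
```python
from h import *
for n in ('top','side'):
    im=arm.grab_frame(n); cv2.imwrite(f"pics/{n}8.png",cv2.resize(im[150:350,200:450,::-1],None,fx=3,fy=3,interpolation=2))
s,R,p,phi=rep()
for t in np.arange(-.4,-.1,.05): print(t.round(3),((proj('side',[*(P+fr(t)@[.213,0]),.035])-[200,150])*3).round(1),((proj('side',[*(P+fr(t)@[.05,-.012]),.047])-[200,150])*3).round(1),((proj('side',[*(P+fr(t)@[.195,-.012]),.047])-[200,150])*3).round(1))
```

```text
t 10.2 p [ 0.6085 -0.0752  0.0166] phi 2.8256 F [-1.05  0.49  0.62] w 0.0007 q [ 0.2   0.45 -0.36 -0.   -0.76 -0.51]
-0.4 [495.2 268.8] [329.6 309.2] [483.4 271.4]
-0.35 [490.  261.6] [329.1 307.2] [479.2 264.5]
-0.3 [484.3 254.6] [328.5 305.2] [474.5 257.8]
-0.25 [478.1 247.8] [327.8 303.3] [469.4 251.4]
-0.2 [471.5 241.3] [326.9 301.4] [463.8 245.1]
-0.15 [464.4 235.1] [325.9 299.5] [457.9 239. ]
-0.1 [457.  229.1] [324.8 297.7] [451.5 233.2]
```

View pics/top8.png

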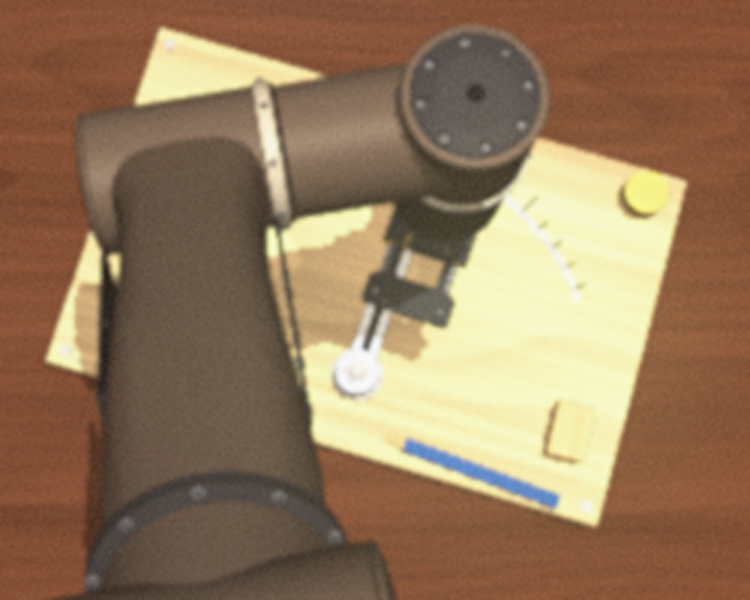

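View pics/side8.png

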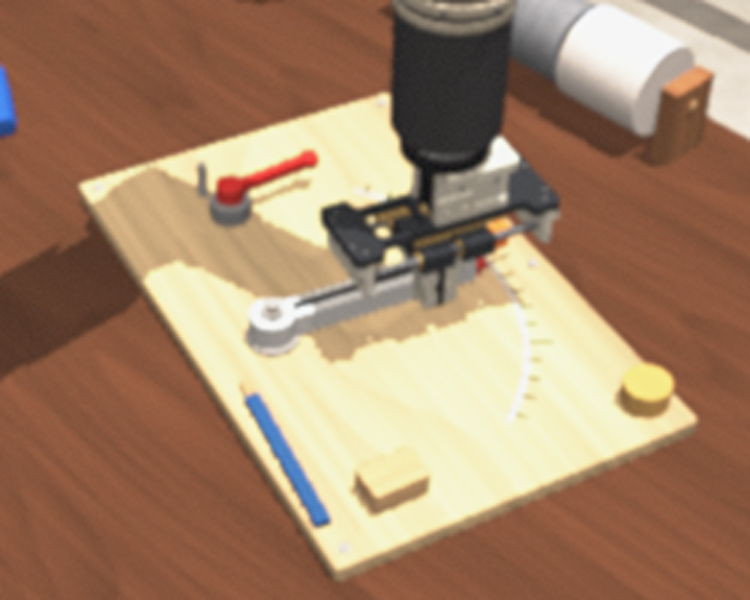

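Run:
```python
from h import *
plan([-.3,-.28,-.26,-.24],P,[-.0195]*4,.149)
```

```text
t 10.2 p [ 0.6085 -0.0752  0.0166] phi 2.8256 F [-1.05  0.49  0.62] w 0.0007 q [ 0.2   0.45 -0.36 -0.   -0.76 -0.51]
th -0.300 dy -0.0049 dz -0.0008 tw -0.9
th -0.280 dy -0.0079 dz -0.0011 tw -2.1
th -0.260 dy -0.0109 dz -0.0014 tw -3.2
th -0.240 dy -0.0139 dz -0.0016 tw -4.4
```

Call:
jog_arm(motion=[{"dx": 0, "dy": -0.003, "dz": -0.0005, "twist": -0.5}, {"dx": 0, "dy": -0.006, "dz": -0.001, "twist": -1.5}, {"dx": 0, "dy": -0.009, "dz": -0.001, "twist": -2.5}, {"dx": 0, "dy": -0.012, "dz": -0.0015, "twist": -3.5}, {"dx": 0, "dy": -0.014, "dz": -0.0015, "twist": -4.5}, {"dx": 0, "dy": -0.014, "dz": -0.0015, "twist": -4.5}])

```text
t: 10.7
eef_pos: [0.6145, -0.0619, 0.0165]
ee_rot: [0.227, 1.57, 3.135]
force: [-2.0, -1.4, 0.7]
width: 0.0007
```

Run:
```python
from h import *
s,R,p,phi=rep(); print(fr(-.24).T@(p[:2]-P)); print(R.round(3))
```

```text
t 10.7 p [ 0.6145 -0.0619  0.0165] phi 2.9073 F [-2.   -1.39  0.69] w 0.0007 q [ 0.22  0.46 -0.35 -0.   -0.77 -0.45]
[ 0.14903483 -0.01896205]
[[-0.    -0.232 -0.973]
 [ 0.    -0.973  0.232]
 [-1.     0.     0.   ]]
```

Call:
jog_arm(motion=[{"dx": 0, "dy": 0.005, "dz": 0, "twist": 0}, {"dx": 0, "dy": 0.012, "dz": 0, "twist": 0}, {"dx": -0.01, "dy": 0.02, "dz": 0, "twist": 0}, {"dx": -0.03, "dy": 0.02, "dz": 0, "twist": 0}, {"dx": -0.055, "dy": 0.02, "dz": 0, "twist": 0}, {"dx": -0.075, "dy": 0.015, "dz": 0, "twist": 0}, {"dx": -0.085, "dy": 0, "dz": 0.003, "twist": 0}, {"dx": -0.085, "dy": -0.025, "dz": 0.008, "twist": 0}, {"dx": -0.085, "dy": -0.055, "dz": 0.015, "twist": 0}, {"dx": -0.085, "dy": -0.085, "dz": 0.02, "twist": 0}, {"dx": -0.085, "dy": -0.115, "dz": 0.025, "twist": 0}, {"dx": -0.085, "dy": -0.145, "dz": 0.03, "twist": 0}, {"dx": -0.085, "dy": -0.175, "dz": 0.035, "twist": 0}, {"dx": -0.085, "dy": -0.205, "dz": 0.04, "twist": 0}, {"dx": -0.085, "dy": -0.23, "dz": 0.045, "twist": 0}, {"dx": -0.085, "dy": -0.25, "dz": 0.05, "twist": 0}, {"dx": -0.085, "dy": -0.25, "dz": 0.05, "twist": 0}])

```text
t: 12.12
eef_pos: [0.625, 0.1953, 0.1025]
ee_rot: [-2.353, 1.569, 0.555]
force: [1.4, 0.7, 0.2]
width: 0.0007
```

Run:
```python
from h import *
for n in ('top','side'):
    im=arm.grab_frame(n); cv2.imwrite(f"pics/{n}9.png",cv2.resize(im[150:350,200:450,::-1],None,fx=3,fy=3,interpolation=2));cv2.imwrite(f"pics/{n}9f.png",im[:,:,::-1])
rep()
```

```text
t 12.22 p [0.6245 0.1925 0.1021] phi 2.9062 F [ 0.22 -0.55 -0.96] w 0.0003 q [ 0.6   0.41 -0.18  0.   -0.97 -0.83]
```

View pics/top9.png

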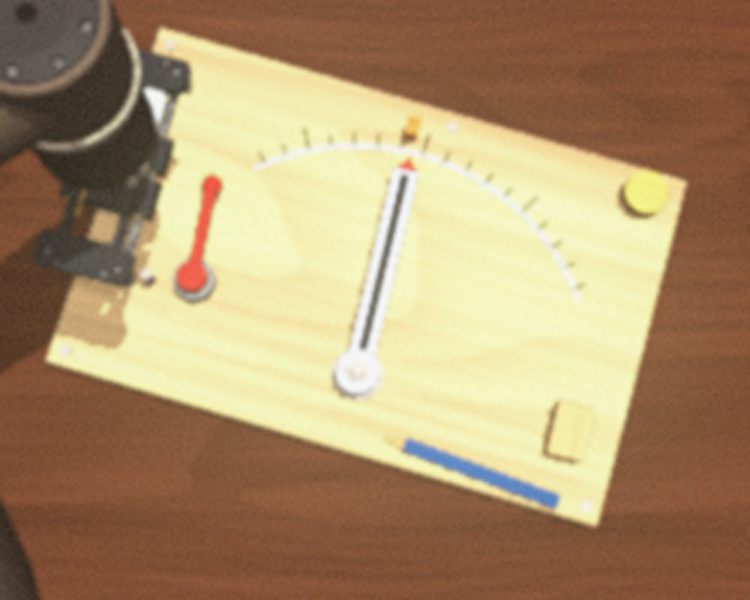

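View pics/side9.png

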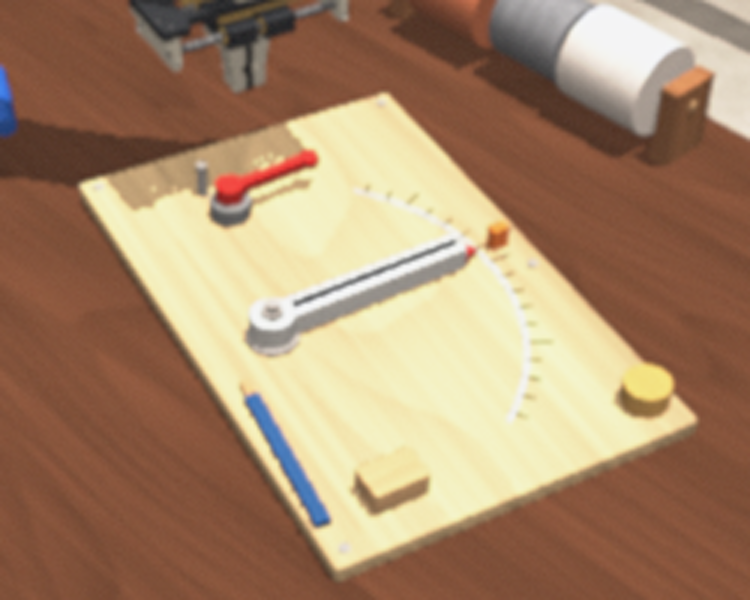

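Both views are clear. In the top crop the tip is at (406,163), the tab at (413,127) and the boss at (356,372), so the fence is nearly there. Next I'll measure the angles accurately.

```bash
cat > ang.py <<'E'
import sys
from h import *
def ang(w,c=P): d=w[:2]-c; return np.arctan2(d[1],d[0]),np.hypot(*d)
def run(k):
    T=cv2.imread(f'pics/top{k}f.png')[:,:,::-1].copy();S=cv2.imread(f'pics/side{k}f.png')[:,:,::-1].copy()
    for n,im in(('top',T),('side',S)):
        hsv=cv2.cvtColor(im,cv2.COLOR_RGB2HSV).astype(int); H,Sa,V=hsv[...,0],hsv[...,1],hsv[...,2]
        yy,xx=np.mgrid[:480,:640]
        def roi(w,r,z):
            c=proj(n,[*w,z]); return np.hypot(xx-c[0],yy-c[1])<r
        tc=P+fr(-.205)@[.24,0]; m=roi(tc,9,.04)&(H>=5)&(H<=22)&(Sa>150)&(V>110)
        wt=Sa*m; c=(np.array([(xx*wt).sum(),(yy*wt).sum()])/wt.sum()); print(n,'tab px',c.round(2),m.sum(),ang(onz(n,c,.040 if n=='top' else .033)))
        pc=P+fr(-.22)@[.207,0]; m=roi(pc,8,.035)&((H<=6)|(H>174))&(Sa>120)&(V>90)
        wt=Sa*m; c=(np.array([(xx*wt).sum(),(yy*wt).sum()])/wt.sum()); print(n,'red px',c.round(2),m.sum(),ang(onz(n,c,.038)))
        # stripe: sample cross-profiles along arm, dark centroid
        pts=[]
        for r in np.arange(.05,.175,.005):
            o=np.arange(-.008,.0081,.0005)
            px=np.array([proj(n,[*(P+fr(A0)@[r,q]),.047]) for q in o],np.float32)
            g=cv2.remap(im.mean(2).astype(np.float32),px[:,0].reshape(1,-1),px[:,1].reshape(1,-1),1)[0]
            w=np.clip(g.max()-20-g,0,None); 
            if g.max()-g.min()>50: pts.append(P+fr(A0)@[r,(o*w).sum()/w.sum()])
        pts=np.array(pts); pc=pts.mean(0); u=np.linalg.svd(pts-pc)[2][0]; u*=np.sign(u[0])
        print(n,'stripe dir',np.arctan2(u[1],u[0]).round(4),'n',len(pts),'from pivot',[ang(pts[i])[0].round(4) for i in(0,len(pts)//2,-1)], 'perp off',((P-pc)@[-u[1],u[0]]).round(4))
A0=float(sys.argv[2]); run(sys.argv[1])
E
python3 ang.py 9 -.235
```

```text
top tab px [337.  192.5] 12 (np.float64(-0.20698029108692237), np.float64(0.2375131651050381))
top red px [335.06 205.  ] 3 (np.float64(-0.21925346250883013), np.float64(0.2011096097975053))
top stripe dir -0.2219 n 25 from pivot [np.float64(-0.2206), np.float64(-0.2225), np.float64(-0.2218)] perp off 0.0001
side tab px [365.46 228.13] 41 (np.float64(-0.20810501203856868), np.float64(0.23995766057181556))
side red px [356.4  233.77] 5 (np.float64(-0.26564933035053234), np.float64(0.20118656844526597))
side stripe dir -0.2243 n 25 from pivot [np.float64(-0.1801), np.float64(-0.2012), np.float64(-0.2108)] perp off -0.0026
```

Run:
```python
from h import *
plan([-.207],P,[-.037],.149)
```

```text
t 12.22 p [0.6245 0.1925 0.1021] phi 2.9062 F [ 0.22 -0.55 -0.96] w 0.0003 q [ 0.6   0.41 -0.18  0.   -0.97 -0.83]
th -0.207 dy 0.2629 dz -0.0506 tw -1.6
```

Call:
jog_arm(motion=[{"dx": 0, "dy": 0.015, "dz": -0.003, "twist": -0.5}, {"dx": 0, "dy": 0.04, "dz": -0.008, "twist": -1}, {"dx": 0, "dy": 0.07, "dz": -0.014, "twist": -1.6}, {"dx": 0, "dy": 0.1, "dz": -0.02, "twist": -1.6}, {"dx": 0, "dy": 0.13, "dz": -0.026, "twist": -1.6}, {"dx": 0, "dy": 0.16, "dz": -0.032, "twist": -1.6}, {"dx": 0, "dy": 0.19, "dz": -0.038, "twist": -1.6}, {"dx": 0, "dy": 0.22, "dz": -0.044, "twist": -1.6}, {"dx": 0, "dy": 0.245, "dz": -0.048, "twist": -1.6}, {"dx": 0, "dy": 0.258, "dz": -0.0505, "twist": -1.6}, {"dx": 0, "dy": 0.263, "dz": -0.0505, "twist": -1.6}, {"dx": 0, "dy": 0.263, "dz": -0.0505, "twist": -1.6}, {"dx": 0.015, "dy": 0.263, "dz": -0.0505, "twist": -1.6}, {"dx": 0.04, "dy": 0.263, "dz": -0.0505, "twist": -1.6}, {"dx": 0.065, "dy": 0.263, "dz": -0.0505, "twist": -1.6}, {"dx": 0.08, "dy": 0.263, "dz": -0.0505, "twist": -1.6}, {"dx": 0.085, "dy": 0.263, "dz": -0.0505, "twist": -1.6}, {"dx": 0.085, "dy": 0.263, "dz": -0.0505, "twist": -1.6}, {"dx": 0.085, "dy": 0.263, "dz": -0.0505, "twist": -1.6}])

```text
t: 13.8
eef_pos: [0.6125, -0.0746, 0.0172]
ee_rot: [3.0, 1.57, -0.349]
force: [-0.6, 0.2, -0.6]
width: 0.0003
```

Run:
```python
from h import *
plan([-.207]*3,P,[-.03,-.025,-.0215],.149)
s,R,p,phi=rep();print(fr(-.207).T@(p[:2]-P))
```

```text
t 13.8 p [ 0.6125 -0.0746  0.0172] phi 2.9343 F [-0.58  0.25 -0.64] w 0.0003 q [ 0.2   0.46 -0.35  0.   -0.77 -0.4 ]
th -0.207 dy -0.0066 dz 0.0000 tw -0.0
th -0.207 dy -0.0116 dz 0.0000 tw -0.0
th -0.207 dy -0.0151 dz 0.0000 tw -0.0
t 13.8 p [ 0.6125 -0.0746  0.0172] phi 2.9343 F [-0.58  0.25 -0.64] w 0.0003 q [ 0.2   0.46 -0.35  0.   -0.77 -0.4 ]
[ 0.14901012 -0.03661956]
```

Call:
jog_arm(motion=[{"dx": 0, "dy": -0.005, "dz": 0, "twist": 0}, {"dx": 0, "dy": -0.009, "dz": 0, "twist": 0}, {"dx": 0, "dy": -0.011, "dz": 0, "twist": 0}, {"dx": 0, "dy": -0.013, "dz": 0, "twist": 0}, {"dx": 0, "dy": -0.014, "dz": 0, "twist": 0}, {"dx": 0, "dy": -0.015, "dz": 0, "twist": 0}, {"dx": 0, "dy": -0.015, "dz": 0, "twist": 0}, {"dx": 0, "dy": -0.015, "dz": 0, "twist": 0}])

```text
t: 14.47
eef_pos: [0.6149, -0.0605, 0.0166]
ee_rot: [-0.021, 1.571, 2.912]
force: [-0.0, -0.3, -0.7]
width: 0.0001
```

Call:
jog_arm(motion=[{"dx": 0, "dy": 0.005, "dz": 0, "twist": 0}, {"dx": 0, "dy": 0.012, "dz": 0, "twist": 0}, {"dx": -0.01, "dy": 0.02, "dz": 0, "twist": 0}, {"dx": -0.03, "dy": 0.02, "dz": 0, "twist": 0}, {"dx": -0.055, "dy": 0.02, "dz": 0, "twist": 0}, {"dx": -0.075, "dy": 0.015, "dz": 0, "twist": 0}, {"dx": -0.085, "dy": 0, "dz": 0.003, "twist": 0}, {"dx": -0.085, "dy": -0.025, "dz": 0.008, "twist": 0}, {"dx": -0.085, "dy": -0.055, "dz": 0.015, "twist": 0}, {"dx": -0.085, "dy": -0.085, "dz": 0.02, "twist": 0}, {"dx": -0.085, "dy": -0.115, "dz": 0.025, "twist": 0}, {"dx": -0.085, "dy": -0.145, "dz": 0.03, "twist": 0}, {"dx": -0.085, "dy": -0.175, "dz": 0.035, "twist": 0}, {"dx": -0.085, "dy": -0.205, "dz": 0.04, "twist": 0}, {"dx": -0.085, "dy": -0.23, "dz": 0.045, "twist": 0}, {"dx": -0.085, "dy": -0.25, "dz": 0.05, "twist": 0}, {"dx": -0.085, "dy": -0.25, "dz": 0.05, "twist": 0}])

```text
t: 15.88
eef_pos: [0.6181, 0.1972, 0.1022]
ee_rot: [-2.325, 1.57, 0.611]
force: [0.4, 0.9, 0.3]
width: 0.0003
```

```bash
python3 - <<'E'
from h import *
for n in ('top','side'):
    im=arm.grab_frame(n); cv2.imwrite(f"pics/{n}10.png",cv2.resize(im[150:350,200:450,::-1],None,fx=3,fy=3,interpolation=2));cv2.imwrite(f"pics/{n}10f.png",im[:,:,::-1])
rep()
E
python3 ang.py 10 -.21
```

```text
t 15.98 p [0.6177 0.1945 0.102 ] phi 2.9343 F [-1.08 -0.22  0.03] w 0.0004 q [ 0.61  0.4  -0.2  -0.   -0.97 -0.81]
top tab px [336.84 192.49] 12 (np.float64(-0.20512307706672486), np.float64(0.23742464847831787))
top red px [334.7  204.64] 3 (np.float64(-0.2131224459432045), np.float64(0.20189657358868907))
top stripe dir -0.2111 n 25 from pivot [np.float64(-0.2112), np.float64(-0.2138), np.float64(-0.2119)] perp off 0.0001
side tab px [365.46 228.13] 41 (np.float64(-0.2081375142255463), np.float64(0.23995838777297315))
side red px [355.8  233.41] 5 (np.float64(-0.25544866537855915), np.float64(0.20056208740285777))
side stripe dir -0.2086 n 25 from pivot [np.float64(-0.1676), np.float64(-0.1921), np.float64(-0.1968)] perp off -0.0021
```

View pics/top10.png

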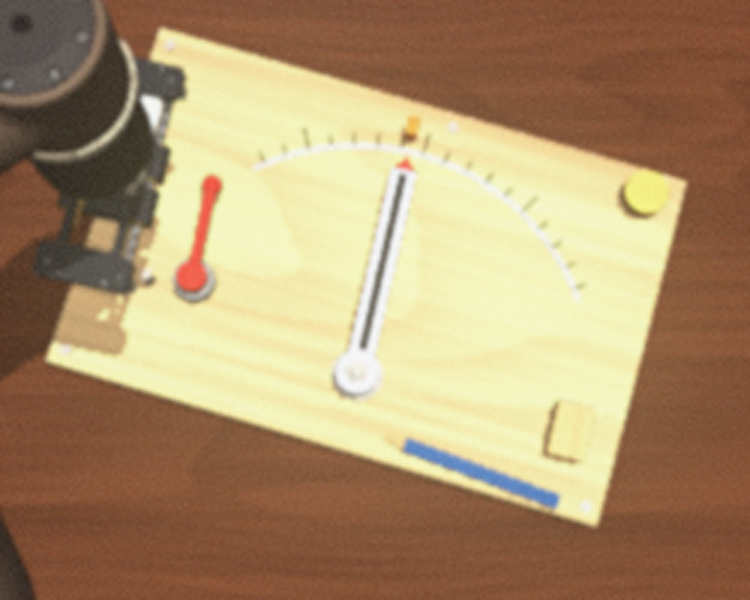

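Run:
```python
from h import *
S=cv2.imread('pics/side10f.png');T=cv2.imread('pics/top10f.png')
a=cv2.resize(T[180:215,320:350],None,fx=18,fy=16,interpolation=0);cv2.imwrite('pics/tt.png',a)
# saturated-orange soft weights, top frames
for k in('top0','top9f','top10f'):
    im=cv2.imread(f'pics/{k}.png').astype(float)[184:200,328:347]
    b,r=im[...,0],im[...,2]; w=np.clip((r-b)-np.median(r-b)-25,0,None); yy,xx=np.mgrid[184:200,328:347]
    m=(xx>332)&(xx<343)&(yy>186)&(yy<198); w=w*m; c=((xx*w).sum()/w.sum(),(yy*w).sum()/w.sum())
    o=onz('top',c,.038)[:2]-P; print(k,np.round(c,2),np.arctan2(o[1],o[0]).round(4),np.hypot(*o).round(4))
for dz in(.03,.033,.036):
    o=onz('side',(365.46-.7,228.13+1.27),dz)[:2]-P;print(np.arctan2(o[1],o[0]).round(4),np.hypot(*o).round(4))
```

```text
top0 [337.2 191.5] -0.2066 0.2411
top9f [337.16 191.52] -0.2062 0.241
top10f [337.17 191.48] -0.2062 0.2411
-0.2108 0.2374
-0.2229 0.2351
-0.2352 0.2328
```

View pics/tt.png

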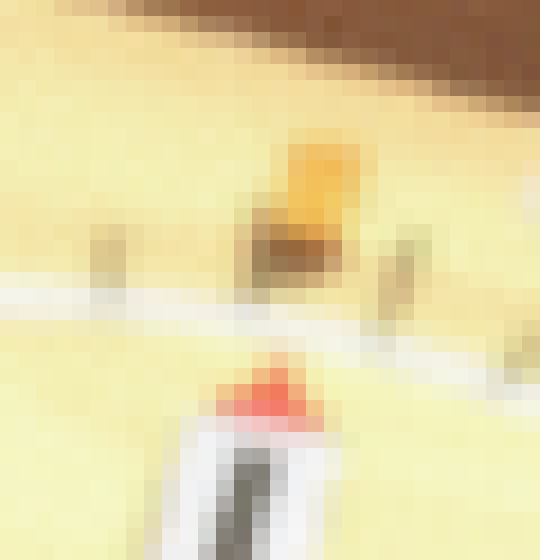

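Run:
```python
from h import *
f=lambda x,y:(x/3+200-.33,y/3+150-.33)
for c,z in(((212,185),.052),((190,277),.054),((147,278),.03)):
    e=onz('top',f(*c),z)[:2]-L;print(e.round(4),np.hypot(*e).round(4),np.arctan2(e[1],e[0]).round(3),(fr(JY).T@e).round(4))
plan([-.19],L,[-.035],.054)
```

```text
[ 0.0864 -0.0163] 0.0879 -0.186 [0.0876 0.0077]
[-0.0008  0.0005] 0.001 2.57 [-0.0009  0.0003]
[0.0018 0.0428] 0.0428 1.529 [-0.0098  0.0417]
t 15.98 p [0.6177 0.1945 0.102 ] phi 2.9343 F [-1.08 -0.22  0.03] w 0.0004 q [ 0.61  0.4  -0.2  -0.   -0.97 -0.81]
th -0.190 dy 0.0949 dz -0.0070 tw -1.0
```

Lever radius is 0.088 m at a world angle of −0.186, which matches the spec. I'll move to its right side and go down, so the tip ends at about 36 mm, a reading of 27 mm.

Call:
jog_arm(motion=[{"dx": 0, "dy": 0.015, "dz": -0.001, "twist": -1}, {"dx": 0, "dy": 0.035, "dz": -0.003, "twist": -1}, {"dx": 0, "dy": 0.06, "dz": -0.005, "twist": -1}, {"dx": 0, "dy": 0.08, "dz": -0.006, "twist": -1}, {"dx": 0, "dy": 0.092, "dz": -0.007, "twist": -1}, {"dx": 0, "dy": 0.095, "dz": -0.007, "twist": -1}, {"dx": 0, "dy": 0.095, "dz": -0.007, "twist": -1}, {"dx": 0.015, "dy": 0.095, "dz": -0.007, "twist": -1}, {"dx": 0.04, "dy": 0.095, "dz": -0.007, "twist": -1}, {"dx": 0.06, "dy": 0.095, "dz": -0.007, "twist": -1}, {"dx": 0.072, "dy": 0.095, "dz": -0.007, "twist": -1}, {"dx": 0.075, "dy": 0.095, "dz": -0.007, "twist": -1}, {"dx": 0.075, "dy": 0.095, "dz": -0.007, "twist": -1}])

```text
t: 17.07
eef_pos: [0.6047, 0.1003, 0.0256]
ee_rot: [0.698, 1.569, -2.634]
force: [0.8, -0.2, 0.6]
width: 0.0007
```

Run:
```python
from h import *
im=arm.grab_frame('side'); cv2.imwrite("pics/side11.png",cv2.resize(im[150:350,200:450,::-1],None,fx=3,fy=3,interpolation=2))
s,R,p,phi=rep();print(fr(-.187).T@(p[:2]-L))
st=np.radians(4)
plan(np.r_[[-.187]*3,-.187+st*np.arange(1,17)],L,[-.026,-.02]+[-.015]*20,.054)
```

```text
t 17.12 p [0.6053 0.1005 0.0267] phi 2.9514 F [-0.66 -0.4   0.28] w 0.0006 q [ 0.48  0.44 -0.35  0.   -0.78 -0.67]
[ 0.0541058  -0.03479019]
t 17.12 p [0.6053 0.1005 0.0267] phi 2.9514 F [-0.66 -0.4   0.28] w 0.0006 q [ 0.48  0.44 -0.35  0.   -0.78 -0.67]
th -0.187 dy -0.0088 dz 0.0001 tw -0.2
th -0.187 dy -0.0148 dz 0.0002 tw -0.2
th -0.187 dy -0.0198 dz 0.0002 tw -0.2
th -0.117 dy -0.0236 dz -0.0007 tw -4.2
th -0.047 dy -0.0275 dz -0.0014 tw -8.2
th 0.022 dy -0.0314 dz -0.0017 tw -12.2
th 0.092 dy -0.0353 dz -0.0018 tw -16.2
th 0.162 dy -0.0392 dz -0.0016 tw -20.2
th 0.232 dy -0.0431 dz -0.0012 tw -24.2
th 0.302 dy -0.0469 dz -0.0005 tw -28.2
th 0.372 dy -0.0507 dz 0.0005 tw -32.2
th 0.441 dy -0.0544 dz 0.0018 tw -36.2
th 0.511 dy -0.0580 dz 0.0033 tw -40.2
th 0.581 dy -0.0615 dz 0.0050 tw -44.2
th 0.651 dy -0.0649 dz 0.0070 tw -48.2
th 0.721 dy -0.0681 dz 0.0093 tw -52.2
th 0.790 dy -0.0711 dz 0.0117 tw -56.2
th 0.860 dy -0.0740 dz 0.0144 tw -60.2
th 0.930 dy -0.0767 dz 0.0172 tw -64.2
```

View pics/side11.png

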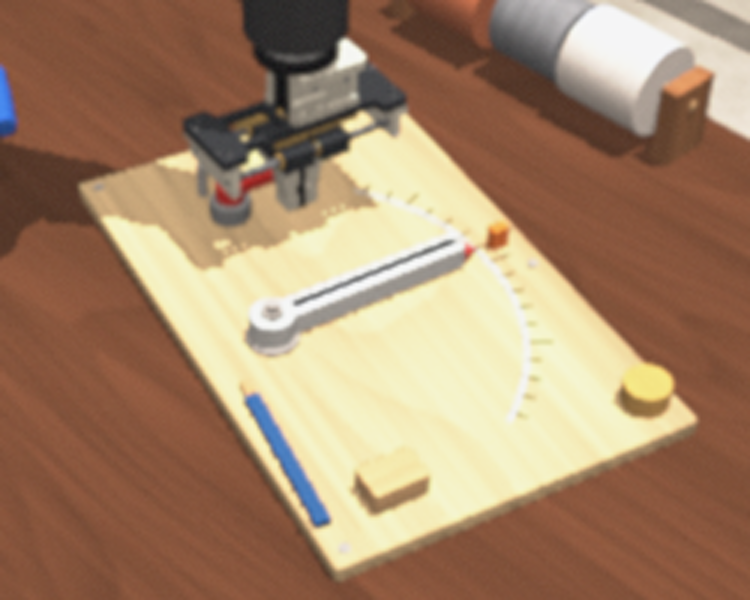

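Run:
```python
from h import *
s,R,p,phi=rep()
for dz in(.095,.085,.075):
  for b in (-.0,.02):
    print(dz,b,[((proj('side',[*(p+R@[0,b,dz])[:2],z])-[200,150])*3).round(0).tolist() for z in(.06,.07,.08,.09)])
im=cv2.imread('pics/side11.png')[90:240,170:420]; cv2.imwrite('pics/z6.png',cv2.resize(im,None,fx=3,fy=3))
```

```text
t 17.12 p [0.6053 0.1005 0.0267] phi 2.9514 F [-0.66 -0.4   0.28] w 0.0006 q [ 0.48  0.44 -0.35  0.   -0.78 -0.67]
0.095 -0.0 [[207.0, 215.0], [207.0, 206.0], [206.0, 197.0], [206.0, 188.0]]
0.095 0.02 [[218.0, 227.0], [218.0, 218.0], [217.0, 209.0], [217.0, 200.0]]
0.085 -0.0 [[217.0, 211.0], [216.0, 202.0], [216.0, 194.0], [215.0, 185.0]]
0.085 0.02 [[228.0, 223.0], [227.0, 214.0], [227.0, 205.0], [227.0, 197.0]]
0.075 -0.0 [[226.0, 207.0], [226.0, 199.0], [226.0, 190.0], [225.0, 181.0]]
0.075 0.02 [[237.0, 219.0], [237.0, 211.0], [237.0, 202.0], [236.0, 193.0]]
```

View pics/z6.png

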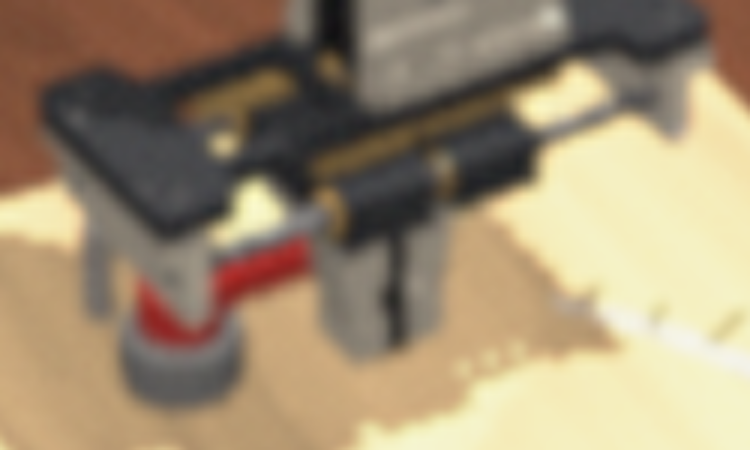

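Bracket bottoms are at about 85 mm, clear of the lever and boss. Push now.

Call:
jog_arm(motion=[{"dx": 0, "dy": -0.009, "dz": 0, "twist": 0}, {"dx": 0, "dy": -0.015, "dz": 0, "twist": 0}, {"dx": 0, "dy": -0.02, "dz": 0, "twist": 0}, {"dx": 0, "dy": -0.0235, "dz": -0.0005, "twist": -4}, {"dx": 0, "dy": -0.0275, "dz": -0.0015, "twist": -8}, {"dx": 0, "dy": -0.0315, "dz": -0.0015, "twist": -12}, {"dx": 0, "dy": -0.0355, "dz": -0.002, "twist": -16}, {"dx": 0, "dy": -0.039, "dz": -0.0015, "twist": -20}, {"dx": 0, "dy": -0.043, "dz": -0.001, "twist": -24}, {"dx": 0, "dy": -0.047, "dz": -0.0005, "twist": -28}, {"dx": 0, "dy": -0.0505, "dz": 0.0005, "twist": -32}, {"dx": 0, "dy": -0.0545, "dz": 0.002, "twist": -36}, {"dx": 0, "dy": -0.058, "dz": 0.0035, "twist": -40}, {"dx": 0, "dy": -0.0615, "dz": 0.005, "twist": -44}, {"dx": 0, "dy": -0.065, "dz": 0.007, "twist": -48}, {"dx": 0, "dy": -0.068, "dz": 0.0095, "twist": -52}, {"dx": 0, "dy": -0.071, "dz": 0.0115, "twist": -56}, {"dx": 0, "dy": -0.071, "dz": 0.0115, "twist": -56}])

```text
t: 18.62
eef_pos: [0.6079, 0.1727, 0.0276]
ee_rot: [2.445, 1.569, 0.094]
force: [1.9, -2.6, 1.3]
width: 0.0004
```

Run:
```python
from h import *
im=arm.grab_frame('side'); cv2.imwrite("pics/side12.png",cv2.resize(im[150:350,200:450,::-1],None,fx=3,fy=3,interpolation=2))
s,R,p,phi=rep();print(fr(.79).T@(p[:2]-L))
st=np.radians(4)
plan(.79+st*np.arange(1,9),L,[-.015]*20,.054)
```

```text
t 18.67 p [0.608  0.1726 0.0276] phi -2.3552 F [ 2.05 -1.18  1.99] w 0.0 q [ 0.59  0.46 -0.31  0.   -0.8   0.2 ]
[ 0.05452596 -0.01544187]
t 18.67 p [0.608  0.1726 0.0276] phi -2.3552 F [ 2.05 -1.18  1.99] w 0.0 q [ 0.59  0.46 -0.31  0.   -0.8   0.2 ]
th 0.860 dy -0.0042 dz -0.0004 tw -4.2
th 0.930 dy -0.0081 dz -0.0010 tw -8.2
th 0.999 dy -0.0120 dz -0.0014 tw -12.2
th 1.069 dy -0.0159 dz -0.0015 tw -16.2
th 1.139 dy -0.0198 dz -0.0013 tw -20.2
th 1.209 dy -0.0237 dz -0.0008 tw -24.2
th 1.279 dy -0.0275 dz -0.0001 tw -28.2
th 1.349 dy -0.0313 dz 0.0009 tw -32.2
```

View pics/side12.png

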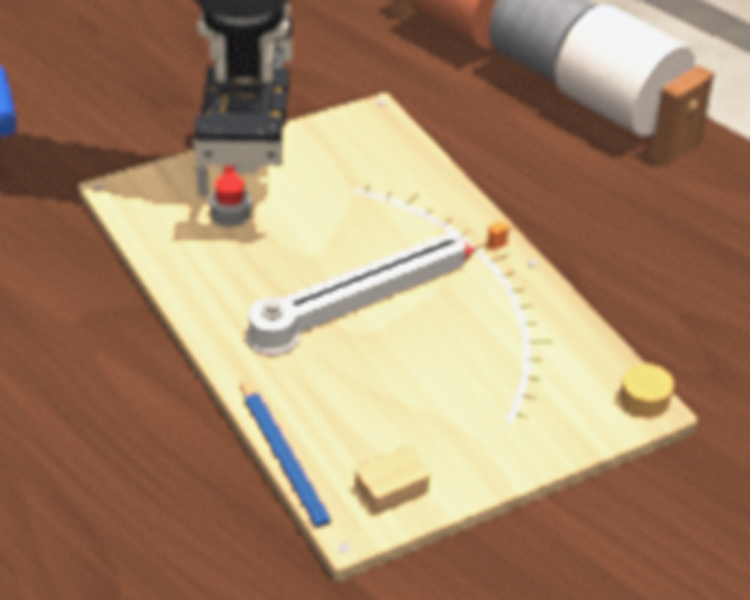

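Call:
jog_arm(motion=[{"dx": 0, "dy": -0.004, "dz": -0.0005, "twist": -4}, {"dx": 0, "dy": -0.008, "dz": -0.001, "twist": -8}, {"dx": 0, "dy": -0.012, "dz": -0.0015, "twist": -12}, {"dx": 0, "dy": -0.016, "dz": -0.0015, "twist": -16}, {"dx": 0, "dy": -0.019, "dz": -0.0015, "twist": -20}, {"dx": 0, "dy": -0.0215, "dz": -0.001, "twist": -22}, {"dx": 0, "dy": -0.0225, "dz": -0.001, "twist": -23}, {"dx": 0, "dy": -0.0225, "dz": -0.001, "twist": -23}])

```text
t: 19.33
eef_pos: [0.595, 0.1879, 0.0277]
ee_rot: [1.858, 1.566, -0.096]
force: [13.0, -10.2, -2.8]
width: 0.0004
```

Call:
jog_arm(motion=[{"dx": 0, "dy": -0.001, "dz": 0, "twist": -1}, {"dx": 0, "dy": -0.002, "dz": 0, "twist": -2}, {"dx": 0, "dy": -0.002, "dz": 0, "twist": -2}])

```text
t: 19.58
eef_pos: [0.5947, 0.1884, 0.0278]
ee_rot: [1.911, 1.564, -0.008]
force: [19.2, -13.0, -7.8]
width: 0.0003
```

Run:
```python
from h import *
im=arm.grab_frame('side'); cv2.imwrite("pics/z7.png",cv2.resize(im[180:240,240:320,::-1],None,fx=9,fy=9,interpolation=2))
im=arm.grab_frame('top'); cv2.imwrite("pics/t7.png",cv2.resize(im[150:350,200:450,::-1],None,fx=3,fy=3,interpolation=2))
s,R,p,phi=rep()
for a in(1.1,1.15,1.2,1.23): print(a,(fr(a).T@(p[:2]-L)).round(4))
print(phi+np.pi)
```

```text
t 19.68 p [0.5947 0.1884 0.0278] phi -1.9205 F [ 19.08 -13.39  -6.82] w 0.0003 q [ 0.62  0.45 -0.33  0.01 -0.79  0.6 ]
1.1 [ 0.0553 -0.0124]
1.15 [ 0.0546 -0.0151]
1.2 [ 0.0538 -0.0178]
1.23 [ 0.0532 -0.0194]
1.2210921836644293
```

View pics/z7.png

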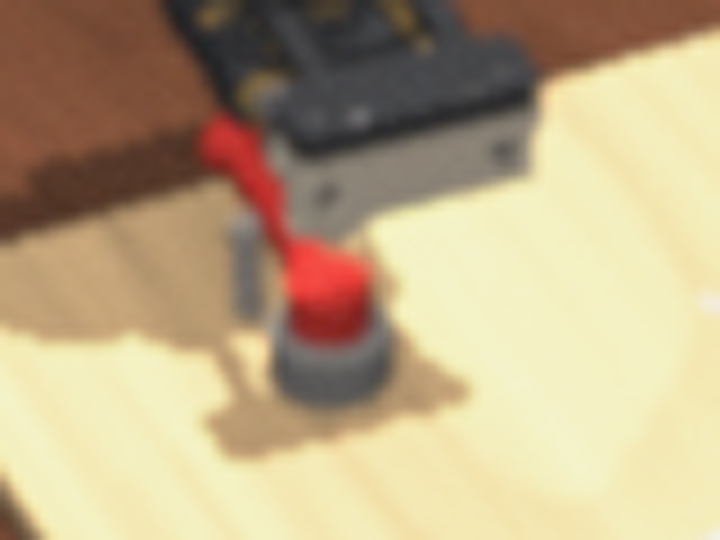

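View pics/t7.png

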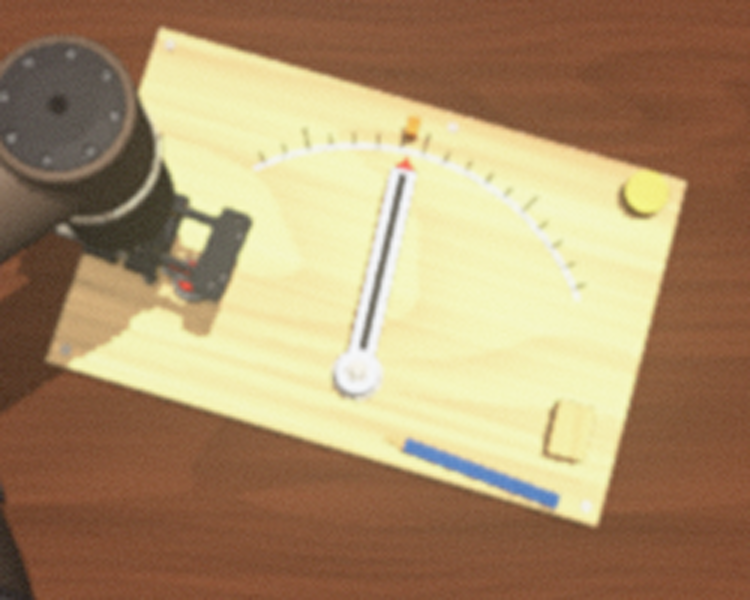

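Call:
jog_arm(motion=[{"dx": 0, "dy": 0.005, "dz": 0, "twist": 0}, {"dx": 0, "dy": 0.015, "dz": 0, "twist": 0}, {"dx": -0.005, "dy": 0.028, "dz": 0, "twist": 0}, {"dx": -0.02, "dy": 0.03, "dz": 0, "twist": 0}, {"dx": -0.045, "dy": 0.03, "dz": 0, "twist": 0}, {"dx": -0.07, "dy": 0.03, "dz": 0, "twist": 0}, {"dx": -0.09, "dy": 0.03, "dz": -0.01, "twist": 0}, {"dx": -0.1, "dy": 0.02, "dz": -0.03, "twist": 0}, {"dx": -0.1, "dy": 0.005, "dz": -0.06, "twist": 0}, {"dx": -0.1, "dy": -0.01, "dz": -0.09, "twist": 0}, {"dx": -0.1, "dy": -0.025, "dz": -0.12, "twist": 0}, {"dx": -0.1, "dy": -0.035, "dz": -0.145, "twist": 0}, {"dx": -0.1, "dy": -0.04, "dz": -0.16, "twist": 0}, {"dx": -0.1, "dy": -0.04, "dz": -0.16, "twist": 0}])

```text
t: 20.85
eef_pos: [0.6068, 0.3569, 0.1261]
ee_rot: [-2.454, 1.57, 1.913]
force: [0.9, -0.1, 0.2]
width: 0.0006
```

```bash
python3 - <<'E'
from h import *
for n in ('top','side'):
    im=arm.grab_frame(n); cv2.imwrite(f"pics/{n}13.png",cv2.resize(im[150:350,200:450,::-1],None,fx=3,fy=3,interpolation=2));cv2.imwrite(f"pics/{n}13f.png",im[:,:,::-1])
rep()
E
python3 ang.py 13 -.21
```

```text
t 20.95 p [0.6067 0.3538 0.126 ] phi -1.9186 F [ 0.06 -0.1  -0.28] w 0.0008 q [ 0.8   0.46 -0.04 -0.   -1.07  0.42]
top tab px [337.  192.5] 12 (np.float64(-0.2069681736713744), np.float64(0.23751246358087538))
top red px [334.69 204.64] 3 (np.float64(-0.2130608210222991), np.float64(0.20189680440284852))
top stripe dir -0.2111 n 25 from pivot [np.float64(-0.2119), np.float64(-0.2138), np.float64(-0.2118)] perp off 0.0001
side tab px [365.47 228.12] 41 (np.float64(-0.2080237372052476), np.float64(0.23998625654595712))
side red px [355.8  233.41] 5 (np.float64(-0.2554055674474015), np.float64(0.20055576843958053))
side stripe dir -0.2086 n 25 from pivot [np.float64(-0.1684), np.float64(-0.192), np.float64(-0.1968)] perp off -0.0021
```

View pics/top13.png

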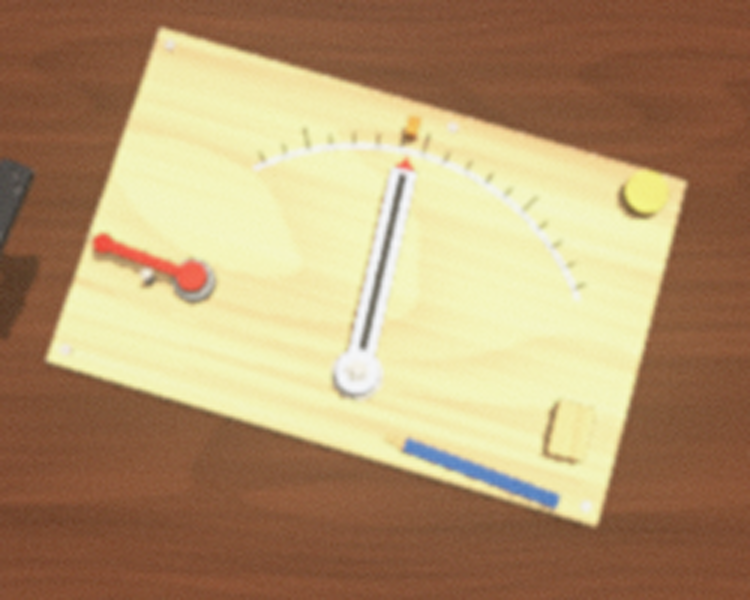

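View pics/side13.png

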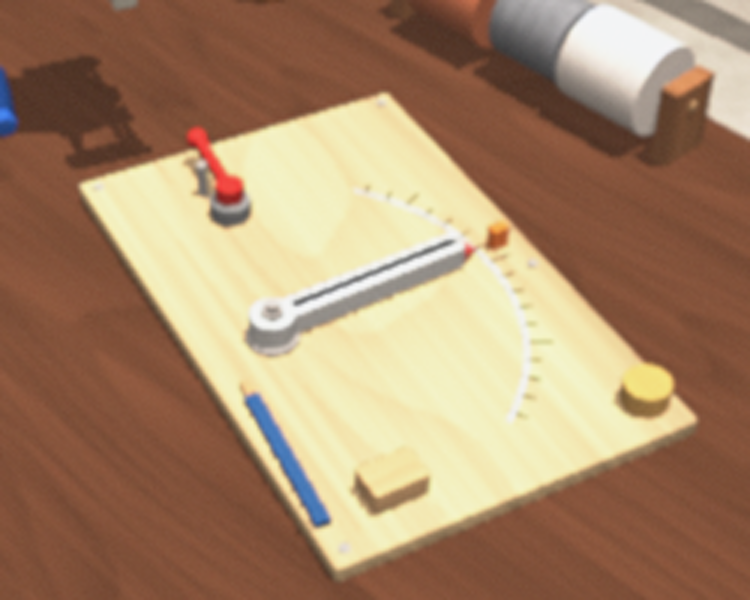

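Run:
```python
from h import *
im=cv2.imread('pics/top13f.png')[:,:,::-1].copy()
hsv=cv2.cvtColor(im,cv2.COLOR_RGB2HSV); m=(((hsv[...,0]<8)|(hsv[...,0]>172))&(hsv[...,1]>140)&(hsv[...,2]>90)); m[:, :225]=0;m[:,275:]=0;m[:220]=0;m[255:]=0
yy,xx=np.nonzero(m); 
pts=np.array([onz('top',(x,y),.053)[:2] for x,y in zip(xx,yy)]); c=pts.mean(0);u=np.linalg.svd(pts-c)[2][0]
a=np.arctan2(u[1],u[0])%np.pi; print('dir',a,'joint',a-JY,len(pts),'far',np.hypot(*(pts-L).T).max())
b=pts[np.hypot(*(pts-L).T)>.078].mean(0)-L; print('ball',np.hypot(*b),np.arctan2(b[1],b[0])-JY)
```

```text
dir 1.2233808953712753 joint 1.4968808953712753 175 far 0.0934236559422292
ball 0.08571841951607072 1.4987804725776368
```

The lever reads 1.497–1.499 rad, which is at the stop. The fence hasn't moved since I set it, and the arm is clear. Handing in.

```bash
python3 -c "
from station import arm
print(arm.job_done())"
```

```text
the job is handed in; nothing more can be done
None
```

The fence is on the tab and the lock lever is at its stop. I pushed the fence first, then the lever, and handed the job in at about 21 s with the arm clear of everything.

**Last checks (top camera):**
- **Fence:** it points at −0.211 to −0.214 rad (world), and the tab is at about −0.2065 rad. That leaves it roughly 0.005 rad, or about 1 mm at the tip, clockwise of the tab. It read the same before and after the lever push.
- **Lock lever:** it reads 1.497–1.499 rad against a stop of 1.5, and the force rose to about 24 N as it reached the stop.
- **Loose items:** the pencil, offcut and tin look unmoved in the final pictures. I never went near the chisel or screwdriver, though I didn't check them in the last frames.

**What disagreed or went wrong:**
- **Fingertip height:** the closed fingertips sit about 20 mm higher than the given tool data implies. The first push therefore skimmed over the fence without moving it. I found the true height by touching the bare board lightly (about 7 N) and then repeated the push.
- **Side camera:** it is about 2 mm off laterally. Its fence direction (−0.209 rad) agrees with the top view, but its tab angle ranged from −0.208 to −0.235 rad depending on the correction and the tab height assumed. I relied on the top view for the tab.

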